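Roll-test table-leg sleeves and pack the true ones

ROBOT

A 6-joint arm with a two-finger parallel gripper is mounted at the origin on the work surface; the furniture and walls round the work are solid. World frame = base frame: x ahead of the robot, y to its left, z up, the work surface at z = 0. Lengths are in m, angles in degrees, forces in N, time in s.
With the tool pointing down it reaches from about 0.225 to 0.875 m from the base axis. Payload 3.4 kg.
Tool frame: the origin (TCP) lies between the finger pads; the fingertips stand 25 mm ahead of it and the grasp point (between the pads) lies 6 mm ahead of it; z points along the fingers, y is the line along which they close (so a half turn about z gives the same grasp; the last joint's range is limited). The gripper opens to 85 mm and grips with 20 to 120 N. Pads are 22 mm wide; open, the fingers measure 114 mm over their backs; the gripper's body (76 mm by 85 mm) begins 54 mm behind the grasp point. The pads swing forward as they close: fully open they stand 13 mm farther back than shut.
Start: joints at [67.609, 15.808, 86.224, -0, 77.962, -6.933], TCP at [0.153, 0.554, 0.256] pointing down, gripper open.
Joint ranges: [-165.64, 165.64], [-43.16, 119.46], [12.63, 154.43], [-67.54, 247.53], [6.08, 155.33], [-154.97, 154.97]. Speed limits (degrees/s): [147.25, 147.25, 180, 180, 180, 180].

INTERFACE

Orientations are given as a 3x3 rotation matrix whose columns are the frame's x, y, z axes.
In Python, from bench import telemetry, vision, job gives the robot as it stands.
- The arm moves only by the tool carry_out, never from a script. Its argument "increments" is one flat list of numbers, 6 for each row, row after row: the shift along the tool's x, y, z in cm, then the turn, a rotation vector about the tool's x, y, z in rad. A call has 1 to 20 rows; each row shifts and turns the commanded pose from where the row before left it, along the tool's axes as they then stand; what a row does not reach is not made up. A row lasts 1/8 s, in which the tool goes at most 62.5 mm and 10.7 degrees, less where a joint would pass 70% of its speed; a pose out of reach is approached as far as the arm can. A call is refused whole if a number of a shift passes 6.25 or a number of a turn 0.188, either way. A call with a gripper value outside its range is refused whole. "claw" is the finger opening in cm, from 0 to 8.54, set as the call begins (left out, the last holds). The fingers move at their own pace and stop on an object; "grip_force" is the grip in N (left out, the last holds). Time passes only in rows, so rows that do not move let the fingers close. It gives the time, the measured TCP pose, the force, the opening and the grip force at its end, in the units of the state.
- telemetry.read_state(): the state, without advancing time (a new reading comes with each control period).
- vision.grab_frame(name): name is "scene" or "side" or "wrist"; returns a dict with "img" (420x560x3 uint8, red, green, blue), "fovy" (degrees; the focal length in pixels is half the picture's height over the tangent of half this angle, whatever the lens; pixels are square), "cx", "cy" (the principal point, pixels), "pose" (4x4, takes a point from camera to world coordinates); the wrist camera has in their place "T_tool_cam" (4x4, takes a point from camera to tool coordinates, whose origin is the TCP and whose axes are the flange's). Camera axes: x right, y down, z forward; pixel columns grow to the right and rows downward; lengths in m; the calibration is good to about 2 mm. A picture is of the moment at which its call begins: read the wrist's pose just before it. There is no depth.
- job.close_job(): hands the job in; it is judged then, once.
The state is a dict: "time_s": time; "joint_positions": joint angles; "qvel": joint speeds; "joint_efforts": joint torques, N m; "eef_pos": TCP position; "ee_rot": TCP orientation; "ft_force": force on the tool from outside, world axes, zero at the start; "moment": the same for the moment, N m; "grip_width": finger opening in m; "grasp_force": force on a finger pad.
Only numpy, scipy, OpenCV 4.12 (cv2) and the standard library are available. Lean on these libraries where they do the work, as an engineer would, in place of code of your own. Each camera call takes 0.05 s, during which the arm holds its last target. There are 200 camera calls.

TASK

Lay all the metal sleeves on the high end of the sloping rolling plate, uphill of its raised gate, each side by side with its axis across the slope; when all are there, press the gate's black cap fully down so that the true sleeves roll to the foot stop while crushed ones rock and stay behind. Then put the sleeves that rolled down into the plywood box and those that stayed behind into the clear tray, and finally swing the box's stiff lid shut and press it down until it is fully home; leave the tape measure where it is.

Things in the scene. Friction and masses are not known exactly. Their poses are not given: they have to be found in the camera images.
- plate: Fixed rolling plate, 220 mm long (its x) by 290 mm wide (its y): aluminium sheet sloping at 4 degrees between pale wooden edges. Origin under its centre on the table; +x points uphill; surface height above the table is 22 mm + 0.07 * (x + 110 mm). Side edges: inner faces at y = +-137 mm, 12 mm proud. Head strip: inner face at x = +104 mm, 10 mm proud.
- gate (a joint): Gate across the plate at its x = +8 mm, an 8 mm thick steel blade: 0 = up (9 mm proud, blocks the sleeves), 0.010 m = fully down, just under the surface. It sinks when its cap is pressed with about 5 N and stays where it is left; the robot cannot pull it up again.
- gate_cap (a point): Centre of the top of the gate's black press cap, a disc 32 mm across on a stem beside the plate at its y = +169 mm; its top is 58 mm above the table while the gate is up, 48 mm when down.
- box_lid (a joint): Hinge of the box's lid: 0 = fully shut, grows as it opens, to 1.9 rad; it starts open beyond upright. The hinge is stiff (0.12 N m): the lid stays where it is left and must be pushed all the way.
- box_lid_hinge (a point): Middle of the lid's hinge line, 50 mm above the table. Its axes turn with the lid: -x points from the hinge to the free edge (lid 110 mm long, 190 mm wide along y, 8 mm thick), z out of the outer face, which lies at z = +8 mm. A knob 35 mm high stands on the outer face at y = 0, 80 mm from the hinge.
- box: Fixed open plywood box 110 x 190 x 50 mm, walls and floor 5 mm. Origin on the table under its centre; its long side lies along its y, the lid's hinge is on its +x rim.
- box_in (a point): Centre of the box's inner floor, 5 mm above the table, axes as the box's. Inside 100 mm (x) by 180 mm (y), 45 mm deep: room for three sleeves end to end along y.
- reject_tray: Fixed clear plastic open tray, 75 mm (its x) by 105 mm (its y), 34 mm high, walls and floor 2 mm, for crushed sleeves. Origin on the table under its centre.
- sleeve_1_centre (a point): Centre (half-way up, on the axis) of a metal sleeve with black plugged ends, 44 mm long, axis along its y. A true one is round, 28 mm across, and rolls; a crushed one is slightly flattened, 24.4 mm high and 29.4 mm wide, and only rocks. Three or four of the five are present, lying on the table at the start; the others read None from the start.
- sleeve_2_centre (a point): Centre (half-way up, on the axis) of a metal sleeve with black plugged ends, 44 mm long, axis along its y. A true one is round, 28 mm across, and rolls; a crushed one is slightly flattened, 24.4 mm high and 29.4 mm wide, and only rocks. Three or four of the five are present, lying on the table at the start; the others read None from the start.
- sleeve_3_centre (a point): Centre (half-way up, on the axis) of a metal sleeve with black plugged ends, 44 mm long, axis along its y. A true one is round, 28 mm across, and rolls; a crushed one is slightly flattened, 24.4 mm high and 29.4 mm wide, and only rocks. Three or four of the five are present, lying on the table at the start; the others read None from the start.
- sleeve_4_centre (a point): Centre (half-way up, on the axis) of a metal sleeve with black plugged ends, 44 mm long, axis along its y. A true one is round, 28 mm across, and rolls; a crushed one is slightly flattened, 24.4 mm high and 29.4 mm wide, and only rocks. Three or four of the five are present, lying on the table at the start; the others read None from the start.
- sleeve_5_centre (a point): Centre (half-way up, on the axis) of a metal sleeve with black plugged ends, 44 mm long, axis along its y. A true one is round, 28 mm across, and rolls; a crushed one is slightly flattened, 24.4 mm high and 29.4 mm wide, and only rocks. Three or four of the five are present, lying on the table at the start; the others read None from the start.
- tape_measure: Yellow tape measure, 62 x 73 x 32 mm, a bystander to be left alone. Origin under its centre.
- plate_load (a point): Point on the plate's surface, mid-width, uphill of the gate, where sleeves may be let go; axes as the plate's. There is room for four side by side along y, for instance at y = -104, -46, +46 and +104 mm from here; a true sleeve let go here rolls about 36 mm down to the gate. One that lies askew or touches a neighbour or a side edge may not roll: set it straight and test it again.
- plate_foot (a point): Point on the plate's surface at mid-width of the foot stop's inner face (plate x = -105 mm). The stop stands 7 mm above the surface, so that true sleeves rest against it and the tip of a finger must pass above it.
There are look-alikes about, which are no part of the job. Leave any green, purple or turquoise look-alike of the part that bears sleeve_5_centre alone.

How it is judged:
By the outcome, as a careful person would: the job done as asked, in the order asked, and still so for the second after the job is handed in, with the robot touching nothing.
Of sleeve_1, sleeve_2, sleeve_3, sleeve_4, sleeve_5 only 3 to 4 are there at a start; the rules pass over those that are not, and their reading is None.
At some moment in a run one of sleeve_1, sleeve_2, sleeve_3, sleeve_4, sleeve_5 may be knocked a few centimetres aside while the robot is not near it.
Once in a run the grip may slacken for a moment while it holds something.
It also fails if it takes over 210 s, if anything falls off the work surface, if the arm or the gripper's body presses on something with over 40 N, if the wrist force passes 120 N, or if a joint passes its speed limit or range.

## Working session

There is one attempt and no reset: what is moved stays moved. The work goes in short steps, Python scripts to look and compute and a tool call to move; the robot and the scene stay as the last step left them, time stands still between calls to the robot, and variables do not carry over. Pictures are saved under pics/ and viewed, at most 14 in all, crops included, and the job is handed in when it is done.

Besides the shell and the picture viewer there is one more tool, called after "Call:" by a JSON object that holds its "name" and its "arguments", one argument or row to a line. carry_out: Moves the arm, as the interface text tells. Its arguments: {"type":"object","properties":{"increments":{"type":"array","items":{"type":"number"}},"claw":{"type":"number"},"grip_force":{"type":"number"}},"required":["increments"]}

```bash
ls; mkdir -p pics; python3 - <<'E'
from bench import telemetry, vision
import cv2
s=telemetry.read_state();print(s)
for n in("scene","side"):
    f=vision.grab_frame(n);print(n,f['fovy'],f['cx'],f['cy'],f['pose'].tolist() if hasattr(f['pose'],'tolist') else f['pose'])
    cv2.imwrite(f"pics/{n}0.png",cv2.resize(f['img'][:,:,::-1],(800,600),interpolation=cv2.INTER_CUBIC))
E
```

```text
pics
{'time_s': 0.0, 'joint_positions': array([ 6.76085662e+01,  1.58471632e+01,  8.62944013e+01, -1.28071307e-04,
        7.79609800e+01, -6.93277495e+00]), 'qvel': array([-0.09372194,  0.06533528, -0.03280224,  0.02412231,  0.00747071,
       -0.10415131]), 'joint_efforts': array([-4.33596806e-04, -4.16776729e+01, -2.45804715e+01, -3.93834580e-04,
        1.10751728e-02, -3.09984239e-05]), 'eef_pos': array([0.15308742, 0.55375833, 0.25544992]), 'ee_rot': array([[-9.63823078e-01,  2.66541953e-01, -6.79747506e-04],
       [ 2.66542734e-01,  9.63821679e-01, -1.65563000e-03],
       [ 2.13860529e-04, -1.77691616e-03, -9.99998398e-01]]), 'ft_force': array([ 0.13540327,  0.23346862, -1.11910409]), 'moment': array([-0.01237837, -0.01691909,  0.00847962]), 'grasp_force': 0.0, 'grip_width': 0.08571322453708576}
scene 46.62730584764475 269.9439969117522 207.816738626799 [[0.7669855192537953, 0.503574023323659, -0.3976762707135152, 1.007748901323824], [0.6416280949232782, -0.6084845792487888, 0.4669688475921589, -0.6466364251871676], [-0.006826496913544771, -0.613318612019925, -0.7898061022110692, 1.0823384599730377], [0.0, 0.0, 0.0, 1.0]]
side 56.54353969963735 282.46390402502306 210.86093123365328 [[-0.9765388411533166, -0.12299258406616971, 0.17676174920967416, 0.31494674356204627], [-0.2153406557511863, 0.5598158968654037, -0.8001465888182194, 0.827599797808037], [-0.0005419405748275085, -0.8194382135838614, -0.5731672708894876, 0.6700196402943186], [0.0, 0.0, 0.0, 1.0]]
```

View pics/scene0.png

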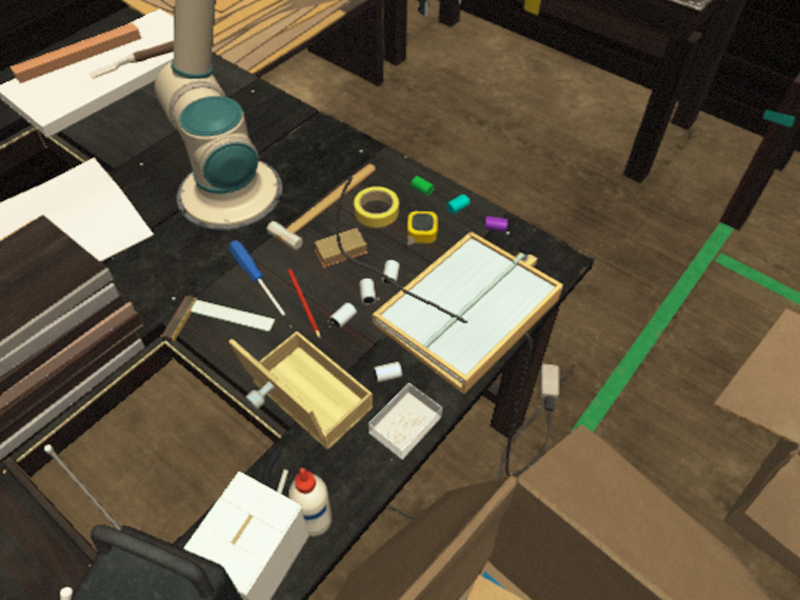

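View pics/side0.png

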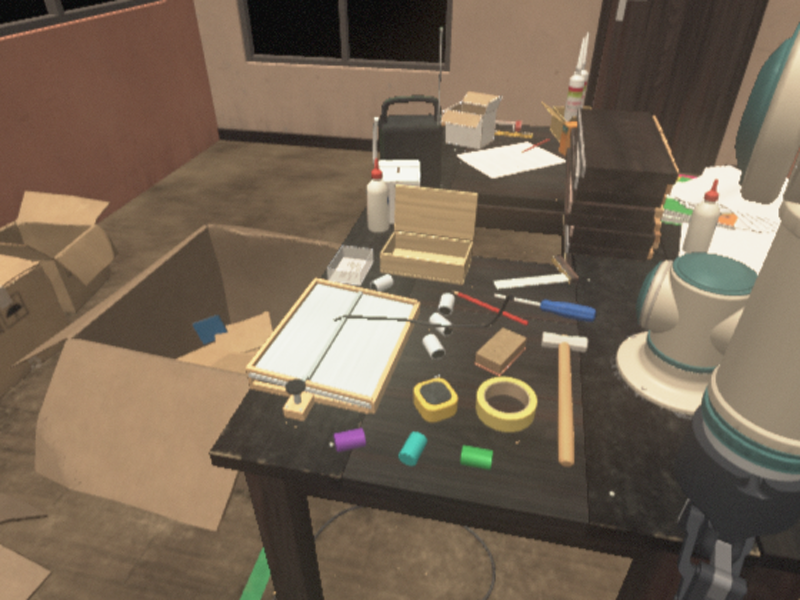

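Scene (800x600): silver sleeves at (391,271), (367,291), (343,315), (387,371). The things that could be mistaken for them are green (422,185), turquoise (458,203) and purple (496,223). The tape measure is at (423,227), to be left alone; the box is at (315,388), the tray at (405,420), the plate at (467,308) and the cap at (530,260).

```bash
cat > h.py <<'E'
import numpy as np, cv2
from bench import telemetry, vision
def grab(n):
    s=telemetry.read_state(); f=vision.grab_frame(n)
    if n=="wrist":
        T=np.eye(4);T[:3,:3]=s['ee_rot'];T[:3,3]=s['eef_pos'];f['pose']=T@np.array(f['T_tool_cam'])
    f['pose']=np.array(f['pose']);f['f']=210/np.tan(np.radians(f['fovy']/2));return f
def save(f,name): np.savez(f'{name}.npz',**{k:f[k] for k in('img','pose','f','cx','cy')})
def crop(f,name,x0,y0,w,h,k): 
    cv2.imwrite(f"pics/{name}.png",cv2.resize(f['img'][y0:y0+h,x0:x0+w,::-1],None,fx=k,fy=k,interpolation=cv2.INTER_CUBIC))
def ray(f,u,v):
    P=f['pose'];d=P[:3,:3]@np.array([(u-f['cx'])/f['f'],(v-f['cy'])/f['f'],1]);return P[:3,3],d
def onz(f,u,v,z):
    o,d=ray(f,u,v);return o+d*(z-o[2])/d[2]
def tri(*a):
    A=np.zeros((3,3));b=np.zeros(3)
    for f,u,v in a:
        o,d=ray(f,u,v);d=d/np.linalg.norm(d);M=np.eye(3)-np.outer(d,d);A+=M;b+=M@o
    return np.linalg.solve(A,b)
def proj(f,p):
    q=np.linalg.inv(f['pose'])@np.append(p,1);return q[0]/q[2]*f['f']+f['cx'],q[1]/q[2]*f['f']+f['cy']
E
python3 - <<'E'
from h import *
np.set_printoptions(precision=3,suppress=True)
a=grab("scene");b=grab("side");save(a,'sc0');save(b,'si0')
k=.7
pts=dict(s1=((391,271),(432,346)),s2=((367,291),(440,324)),s3=((343,315),(446,303)),s4=((387,371),(382,283)),tape=((423,222),(435,395)),cap=((520,258),(295,386)),plateA=((472,234),(374,408)),plateB=((561,286),(250,362)),plateC=((464,385),(318,281)),plateD=((374,316),(419,301)),box1=((295,335),(471,262)),box2=((372,400),(383,262)),turq=((458,203),(412,448)))
for n,(p,q) in pts.items():
    print(n,tri((a,p[0]*k,p[1]*k),(b,q[0]*k,q[1]*k)),onz(a,p[0]*k,p[1]*k,.014))
crop(a,'c_sc',225,155,180,170,3.5)
f=grab('wrist');print(f['fovy'],f['cx'],f['cy'],f['T_tool_cam'])
E
```

```text
s1 [0.436 0.042 0.014] [0.436 0.042 0.014]
s2 [ 0.432 -0.027  0.014] [ 0.432 -0.027  0.014]
s3 [ 0.433 -0.1    0.013] [ 0.435 -0.1    0.014]
s4 [ 0.578 -0.143  0.015] [ 0.58  -0.143  0.014]
tape [0.408 0.179 0.027] [0.402 0.19  0.014]
cap [0.627 0.217 0.038] [0.616 0.235 0.014]
plateA [0.501 0.222 0.019] [0.502 0.227 0.014]
plateB [0.724 0.193 0.05 ] [0.718 0.225 0.014]
plateC [ 0.705 -0.091  0.035] [ 0.703 -0.078  0.014]
plateD [ 0.486 -0.073  0.028] [ 0.482 -0.064  0.014]
box1 [ 0.405 -0.208  0.048] [ 0.397 -0.192  0.014]
box2 [ 0.596 -0.21   0.024] [ 0.598 -0.205  0.014]
turq [0.424 0.283 0.014] [0.425 0.283 0.014]
70.57188120799309 277.7400162948146 208.146337748761 [[-0.    -0.96  -0.28   0.07 ]
 [ 1.    -0.    -0.     0.   ]
 [-0.    -0.28   0.96  -0.118]
 [ 0.     0.     0.     1.   ]]
```

View pics/c_sc.png

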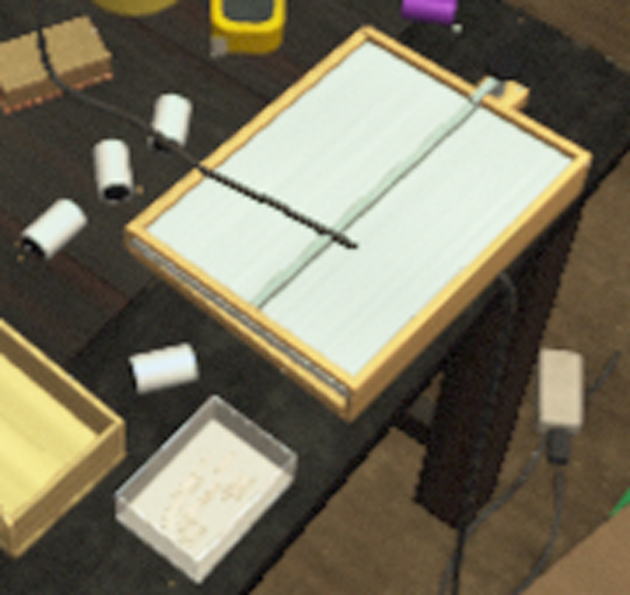

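Call:
{"name": "carry_out", "arguments": {
  "increments": [-3.08,-2.54,-0.15,0,0,0,-3.08,-2.54,-0.15,0,0,0,-3.08,-2.54,-0.15,0,0,0,-3.08,-2.54,-0.15,0,0,0,-3.08,-2.54,-0.15,0,0,0,-3.08,-2.54,-0.15,0,0,0,-3.08,-2.54,-0.15,0,0,0,-3.08,-2.54,-0.15,0,0,0,-3.08,-2.54,-0.15,0,0,0,-3.08,-2.54,-0.15,0,0,0,-3.08,-2.54,-0.15,0,0,0,-3.08,-2.54,-0.15,0,0,0,-3.08,-2.54,-0.15,0,0,0,-3.08,-2.54,-0.15,0,0,0,-3.08,-2.54,-0.15,0,0,0,-3.08,-2.54,-0.15,0,0,0,0,0,0,0,0,-0.09,0,0,0,0,0,-0.09,0,0,0,0,0,-0.09]
}}

```text
time_s: 2.62
eef_pos: [0.5199, 0.0309, 0.2801]
ee_rot: [[-1.0, -0.003, -0.0], [-0.003, 1.0, 0.0], [0.0, 0.0, -1.0]]
ft_force: [-0.1, -0.3, -0.0]
grip_width: 0.0852
grasp_force: 0.0
```

```bash
python3 - <<'E'
from h import *
np.set_printoptions(precision=3,suppress=True)
s=telemetry.read_state();print(s['eef_pos'],s['ee_rot'],s['time_s'])
f=grab('wrist');save(f,'w1');cv2.imwrite('pics/w1.png',cv2.resize(f['img'][:,:,::-1],(800,600),interpolation=cv2.INTER_CUBIC))
E
```

```text
[0.52  0.031 0.28 ] [[-1.    -0.003 -0.   ]
 [-0.003  1.     0.   ]
 [ 0.     0.    -1.   ]] 2.625
```

View pics/w1.png

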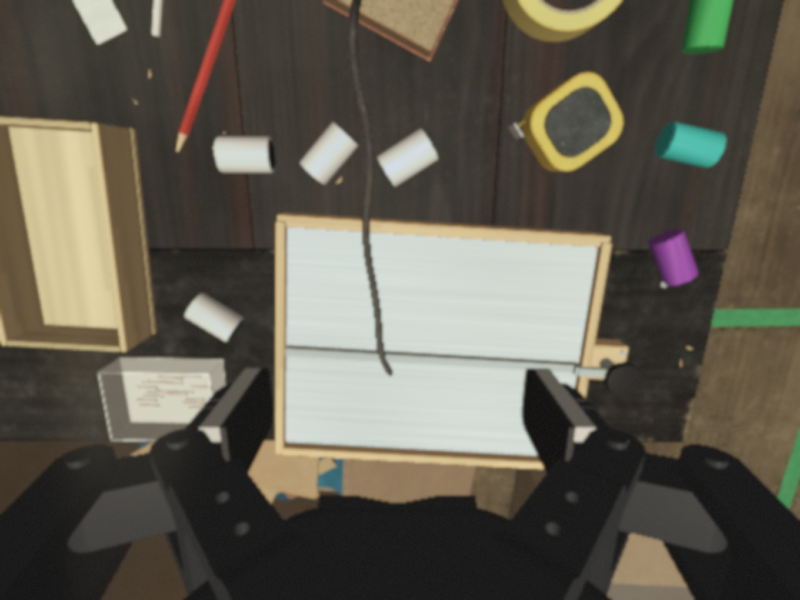

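Wrist view (800x600): silver sleeves at (408,157), (329,153), (243,155) and (213,317). The coloured look-alikes sit at the right. The plate's foot edge runs (277,216) to (611,237), the gate runs (285,347) to (585,364), and the cap is at (620,377).

```bash
cat >> h.py <<'E'
def load(n): return dict(np.load(n+'.npz'))
def sleeves(f,z=.014,thr=150,amin=250,amax=20000,roi=None):
    hsv=cv2.cvtColor(f['img'],cv2.COLOR_RGB2HSV);m=((hsv[...,2]>thr)&(hsv[...,1]<70)).astype(np.uint8)
    m=cv2.morphologyEx(m,cv2.MORPH_OPEN,np.ones((5,5)))
    out=[]
    for c in cv2.findContours(m,0,2)[0]:
        if not amin<cv2.contourArea(c)<amax: continue
        b=cv2.boxPoints(cv2.minAreaRect(c));w=np.array([onz(f,*p,z)[:2] for p in b])
        e1=w[1]-w[0];e2=w[2]-w[1];l1,l2=np.linalg.norm(e1),np.linalg.norm(e2)
        if max(l1,l2)>.07 or min(l1,l2)<.018: continue
        a=e1 if l1>l2 else e2
        th=np.degrees(np.arctan2(a[1],a[0]))-90; th=(th+90)%180-90
        out.append((*w.mean(0).round(4),round(th,1),round(max(l1,l2),4),round(min(l1,l2),4),b.mean(0).round(0).tolist()))
    return out
E
python3 - <<'E'
from h import *
from scipy.optimize import least_squares
np.set_printoptions(precision=4,suppress=True)
f=load('w1')
for r in sleeves(f): print('sleeve x,y,theta_grasp',r)
k=.7
def W(p,X): 
    c,s=np.cos(p[2]),np.sin(p[2]);return np.array([p[0]+c*X[0]-s*X[1],p[1]+s*X[0]+c*X[1],X[2]])
def sz(x): return .022+.07*(x+.11)
fe=[((277,217),(-.11,-.145,.034)),((611,238),(-.11,.145,.034)),((276,453),(.11,-.145,.0494)),((620,377),(.008,.169,.058))]
def res(p): return np.concatenate([np.array(proj(f,W(p,X)))/k-u for u,X in fe])
r=least_squares(res,[.6,.07,-.06]);print('plate',r.x,np.degrees(r.x[2]),r.fun)
for X in [(-.11,-.145,.034),(-.11,.145,.034),(.11,-.145,.0494),(.11,.145,.0494),(.008,.169,.058)]:
    for n in('sc0','si0'): print(n,np.array(proj(load(n),W(r.x,X)))/k)
E
```

```text
sleeve x,y,theta_grasp (np.float64(0.641), np.float64(0.2112), np.float64(0.1), np.float64(0.0509), np.float64(0.0221), [404.0, 262.0])
sleeve x,y,theta_grasp (np.float64(0.5825), np.float64(-0.1469), np.float64(-35.3), np.float64(0.0461), np.float64(0.0264), [147.0, 222.0])
sleeve x,y,theta_grasp (np.float64(0.4339), np.float64(-0.1023), np.float64(-1.8), np.float64(0.0468), np.float64(0.0272), [169.0, 108.0])
sleeve x,y,theta_grasp (np.float64(0.4363), np.float64(0.0402), np.float64(30.6), np.float64(0.0461), np.float64(0.0273), [285.0, 110.0])
sleeve x,y,theta_grasp (np.float64(0.4334), np.float64(-0.0285), np.float64(46.7), np.float64(0.0461), np.float64(0.0262), [229.0, 107.0])
sleeve x,y,theta_grasp (np.float64(0.33), np.float64(-0.2037), np.float64(-65.8), np.float64(0.0333), np.float64(0.0284), [70.0, 10.0])
plate [ 0.6042  0.0649 -0.0593] -3.3951976336746874 [-3.4552  0.8918  0.9412  0.9155 -2.4329 -1.3708  4.884   0.6098]
sc0 [372.0871 313.5797]
si0 [417.2961 299.1344]
sc0 [470.0263 230.6341]
si0 [371.0964 399.1809]
sc0 [463.8753 378.4491]
si0 [314.6812 276.5656]
sc0 [560.7281 282.6203]
si0 [245.202  366.6893]
sc0 [525.4074 245.5518]
si0 [294.8119 384.1521]
```

Call:
{"name": "carry_out", "arguments": {
  "increments": [0,0,0,0,0,0.173,0,0,0,0,0,0.173,0,0,0,0,0,0.173,0,0,0,0,0,0.173,0,0,0,0,0,0.173,0,0,0,0,0,0.172,0.84,-1.12,3,0,0,0,0.84,-1.12,3,0,0,0,0.84,-1.12,3,0,0,0,0.84,-1.12,3,0,0,0,0.84,-1.12,3,0,0,0,0.84,-1.12,2.5,0,0,0,0,0,0,0,0,0],
  "claw": 5.5,
  "grip_force": 30
}}

```text
time_s: 4.3
eef_pos: [0.4339, 0.0406, 0.1039]
ee_rot: [[-0.508, 0.861, -0.005], [0.861, 0.508, 0.0], [0.003, -0.004, -1.0]]
ft_force: [0.7, 0.5, 0.6]
grip_width: 0.055
grasp_force: 0.0
```

```bash
cat >> h.py <<'E'
def plan(x,y,z,th):
    "turn first, then shift, in tool axes"
    s=telemetry.read_state();R=s['ee_rot'];t0=np.degrees(np.arctan2(R[1,1],R[0,1]))
    t=np.radians(th);ty=np.array([np.cos(t),np.sin(t)]);tx=np.array([-np.sin(t),np.cos(t)])
    d=np.array([x,y,z])-s['eef_pos']
    print('turn %.3f rad; shift cm x %.2f y %.2f z %.2f; t=%.1f'%(-np.radians((th-t0+180)%360-180),100*tx@d[:2],100*ty@d[:2],-100*d[2],s['time_s']))
PL=(.6042,.0649,-.0593)
def plate(x,y): c,s=np.cos(PL[2]),np.sin(PL[2]);return np.array([PL[0]+c*x-s*y,PL[1]+s*x+c*y])
E
python3 - <<'E'
from h import *
s=telemetry.read_state();print(s['eef_pos'].round(4),s['ee_rot'].round(3).tolist())
f=grab('wrist');save(f,'w2')
for r in sleeves(f): print(r)
crop(f,'w2',0,0,560,420,1)
E
```

```text
[0.4339 0.0406 0.1039] [[-0.508, 0.861, -0.005], [0.861, 0.508, 0.0], [0.003, -0.004, -1.0]]
(np.float64(0.6505), np.float64(-0.0435), np.float64(73.5), np.float64(0.0347), np.float64(0.0205), [436.0, 413.0])
(np.float64(0.5995), np.float64(-0.0269), np.float64(73.9), np.float64(0.0476), np.float64(0.0309), [402.0, 377.0])
(np.float64(0.5149), np.float64(-0.0264), np.float64(-67.9), np.float64(0.0375), np.float64(0.0304), [320.0, 334.0])
(np.float64(0.4376), np.float64(-0.0331), np.float64(45.5), np.float64(0.0485), np.float64(0.0264), [234.0, 298.0])
(np.float64(0.4386), np.float64(0.037), np.float64(31.6), np.float64(0.0474), np.float64(0.026), [280.0, 228.0])
```

View pics/w2.png

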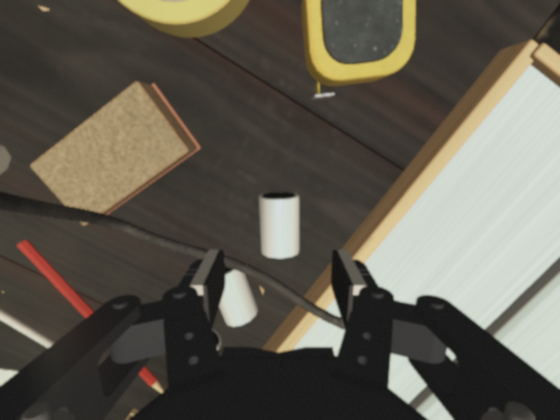

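Call:
{"name": "carry_out", "arguments": {
  "increments": [-0.3,0.25,1.3,0,0,0,0,0,1.3,0,0,0,0,0,1.3,0,0,0,0,0,1.3,0,0,0,0,0,1.1,0,0,0,0,0,0.4,0,0,0,0,0,0.4,0,0,0,0,0,0.4,0,0,0,0,0,0,0,0,0]
}}

```text
time_s: 5.48
eef_pos: [0.44, 0.0391, 0.0302]
ee_rot: [[-0.509, 0.861, -0.0], [0.861, 0.509, 0.0], [0.0, -0.0, -1.0]]
ft_force: [0.4, 0.2, -0.3]
grip_width: 0.0549
grasp_force: 0.0
```

Call:
{"name": "carry_out", "arguments": {
  "increments": [0,0,0,0,0,0,0,0,0,0,0,0,0,0,0,0,0,0,0,0,0,0,0,0,0,0,0,0,0,0,0,0,0,0,0,0],
  "claw": 2
}}

```text
time_s: 6.22
eef_pos: [0.4402, 0.039, 0.0306]
ee_rot: [[-0.509, 0.861, 0.0], [0.861, 0.509, 0.0], [-0.0, 0.0, -1.0]]
ft_force: [-1.6, -0.6, 5.2]
grip_width: 0.0285
grasp_force: 29.6
```

```bash
python3 - <<'E'
from h import *
for y in(.104,.046,-.046,-.104): print(plate(.06,y),end=' ');plan(*plate(.06,y),.12,-3.4)
E
```

```text
[0.67025812 0.16516128] turn 0.593 rad; shift cm x 13.95 y 22.21 z -8.94; t=6.2
[0.66682074 0.10726323] turn 0.593 rad; shift cm x 8.15 y 22.21 z -8.94; t=6.2
[0.66136833 0.01542494] turn 0.593 rad; shift cm x -1.05 y 22.21 z -8.94; t=6.2
[ 0.65793095 -0.04247311] turn 0.593 rad; shift cm x -6.85 y 22.21 z -8.94; t=6.2
```

Call:
{"name": "carry_out", "arguments": {
  "increments": [0,0,-3,0,0,0,0,0,-3,0,0,0,0,0,-3,0,0,0,0,0,0,0,0,0.149,0,0,0,0,0,0.148,0,0,0,0,0,0.148,0,0,0,0,0,0.148,2.0,3.18,0,0,0,0,2.0,3.18,0,0,0,0,2.0,3.18,0,0,0,0,2.0,3.18,0,0,0,0,2.0,3.18,0,0,0,0,2.0,3.17,0,0,0,0,1.95,3.15,0,0,0,0,0,0,0,0,0,0,0,0,0,0,0,0]
}}

```text
time_s: 8.22
eef_pos: [0.6691, 0.165, 0.1193]
ee_rot: [[0.059, 0.998, -0.002], [0.998, -0.059, -0.001], [-0.001, -0.002, -1.0]]
ft_force: [-0.6, -0.6, 0.0]
grip_width: 0.0284
grasp_force: 30.0
```

```bash
python3 - <<'E'
from h import *
plan(*plate(.06,.104),.067,-3.4)
f=grab('wrist');save(f,'w3')
crop(f,'w3',0,0,560,420,1.2)
E
```

```text
turn 0.001 rad; shift cm x 0.02 y 0.11 z 5.23; t=8.2
```

View pics/w3.png

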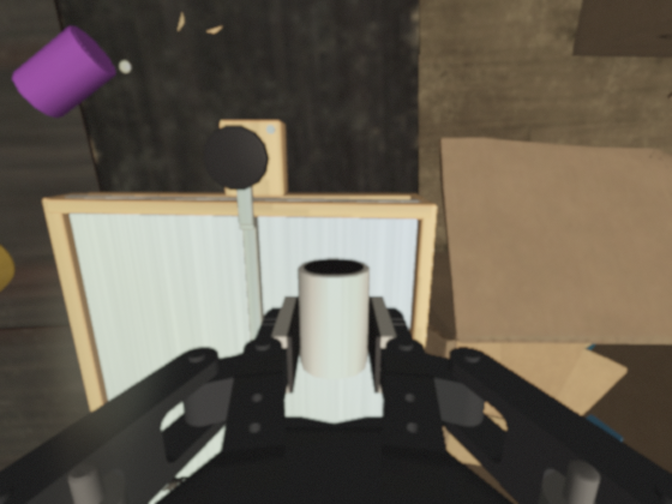

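```bash
python3 - <<'E'
from h import *
from scipy.optimize import least_squares
np.set_printoptions(precision=4,suppress=True)
f=load('w3');g=load('w1')
def W(p,X):
    c,s=np.cos(p[2]),np.sin(p[2]);return np.array([p[0]+c*X[0]-s*X[1],p[1]+s*X[0]+c*X[1],X[2]])
fe=[(f,1.2,(43,199),(-.11,.145,.034)),(f,1.2,(436,206),(.11,.145,.0494)),(f,1.2,(236,156),(.008,.169,.058)),
 (g,1/.7,(277,217),(-.11,-.145,.034)),(g,1/.7,(611,238),(-.11,.145,.034)),(g,1/.7,(276,453),(.11,-.145,.0494)),(g,1/.7,(620,377),(.008,.169,.058))]
def res(p): return np.concatenate([np.array(proj(q,W(p,X)))*k-u for q,k,u,X in fe])
print(res((.6042,.0649,-.0593)))
r=least_squares(res,[.6,.07,-.06]);print(r.x,r.fun)
for x,y in((.12,.145),(.11,.137)): pass
E
```

```text
[-5.7115  1.7307 -7.5257 -0.6236 -8.5259  3.1717 -3.4323  0.9442  0.9494
  0.9808 -2.4226 -1.3321  4.8855  0.6681]
[ 0.6061  0.0653 -0.0669] [-1.0068 -0.6423 -1.8783 -0.0459 -2.0603  2.187  -1.7938  2.022   1.7994
  4.5668 -2.7169 -0.6209  4.6418  3.9611]
```

Call:
{"name": "carry_out", "arguments": {
  "increments": [0,0.25,1.3,0,0,0,0,0.25,1.3,0,0,0,0,0,1.2,0,0,0,0,0,0.8,0,0,0,0,0,0.4,0,0,0,0,0,0.25,0,0,0,0,0,0,0,0,0]
}}

```text
time_s: 9.15
eef_pos: [0.6753, 0.165, 0.0679]
ee_rot: [[0.059, 0.998, 0.0], [0.998, -0.059, 0.0], [0.0, 0.0, -1.0]]
ft_force: [-0.4, -0.1, -0.8]
grip_width: 0.0281
grasp_force: 30.0
```

Call:
{"name": "carry_out", "arguments": {
  "increments": [0,0,0,0,0,0,0,0,0,0,0,0,0,0,0,0,0,0,0,0,0,0,0,0],
  "claw": 4.6
}}

```text
time_s: 9.65
eef_pos: [0.6752, 0.1649, 0.0679]
ee_rot: [[0.059, 0.998, 0.0], [0.998, -0.059, 0.0], [0.0, 0.0, -1.0]]
ft_force: [0.8, 0.6, 0.2]
grip_width: 0.046
grasp_force: 0.0
```

Call:
{"name": "carry_out", "arguments": {
  "increments": [0,0,-0.5,0,0,0,0,0,-1,0,0,0,0,0,-2,0,0,0,0,0,-3,0,0,0,0,0,0,0,0,0]
}}

```text
time_s: 10.28
eef_pos: [0.6773, 0.1652, 0.1366]
ee_rot: [[0.059, 0.998, 0.007], [0.998, -0.059, 0.001], [0.002, 0.007, -1.0]]
ft_force: [-0.2, -0.5, -0.6]
grip_width: 0.0457
grasp_force: 0.0
```

```bash
sed -i 's/^PL=.*/PL=(.6075,.0655,-.065)/' h.py; python3 - <<'E'
from h import *
f=grab('wrist');save(f,'w4')
crop(f,'w4',0,0,560,420,1)
plan(.4355,-.031,.12,46)
E
```

```text
turn -0.862 rad; shift cm x 3.68 y -30.81 z 1.47; t=10.3
```

View pics/w4.png

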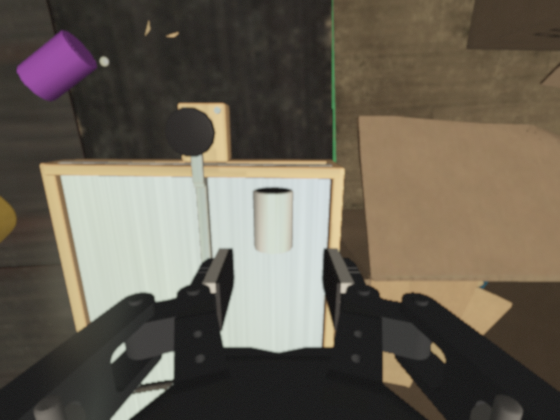

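Call:
{"name": "carry_out", "arguments": {
  "increments": [0,0,0,0,0,-0.173,0,0,0,0,0,-0.173,0,0,0,0,0,-0.172,0,0,0,0,0,-0.172,0,0,0,0,0,-0.172,0.46,-3.85,0.18,0,0,0,0.46,-3.85,0.18,0,0,0,0.46,-3.85,0.18,0,0,0,0.46,-3.85,0.18,0,0,0,0.46,-3.85,0.18,0,0,0,0.46,-3.85,0.18,0,0,0,0.46,-3.85,0.18,0,0,0,0.46,-3.85,0.18,0,0,0,0,0,0,0,0,0,0,0,0,0,0,0],
  "claw": 5.2
}}

```text
time_s: 12.2
eef_pos: [0.4353, -0.0311, 0.1183]
ee_rot: [[-0.719, 0.695, 0.001], [0.695, 0.719, 0.0], [-0.0, 0.001, -1.0]]
ft_force: [1.2, -0.8, 0.1]
grip_width: 0.0522
grasp_force: 0.0
```

```bash
python3 - <<'E'
from h import *
f=grab('wrist');save(f,'w5')
for r in sleeves(f): 
    print(r)
    if r[0]<.47: plan(r[0],r[1],.032,r[2])
E
```

```text
(np.float64(0.5252), np.float64(-0.0664), np.float64(62.3), np.float64(0.0626), np.float64(0.0274), [319.0, 312.0])
(np.float64(0.3211), np.float64(-0.2049), np.float64(-66.4), np.float64(0.0516), np.float64(0.0283), [28.0, 260.0])
turn 1.962 rad; shift cm x -17.46 y 11.36 z 8.63; t=12.2
(np.float64(0.436), np.float64(-0.0297), np.float64(46.9), np.float64(0.0477), np.float64(0.0252), [278.0, 214.0])
turn -0.016 rad; shift cm x 0.06 y 0.11 z 8.63; t=12.2
```

Call:
{"name": "carry_out", "arguments": {
  "increments": [0.05,0.1,1.6,0,0,0,0,0,1.6,0,0,0,0,0,1.6,0,0,0,0,0,1.6,0,0,0,0,0,1.1,0,0,0,0,0,0.6,0,0,0,0,0,0.5,0,0,0,0,0,0,0,0,0]
}}

```text
time_s: 13.25
eef_pos: [0.4351, -0.03, 0.0323]
ee_rot: [[-0.719, 0.695, -0.0], [0.695, 0.719, 0.0], [0.0, 0.0, -1.0]]
ft_force: [0.0, -0.6, 0.7]
grip_width: 0.0519
grasp_force: 0.0
```

Call:
{"name": "carry_out", "arguments": {
  "increments": [0,0,0,0,0,0,0,0,0,0,0,0,0,0,0,0,0,0,0,0,0,0,0,0,0,0,0,0,0,0],
  "claw": 2
}}

```text
time_s: 13.88
eef_pos: [0.4354, -0.0301, 0.0328]
ee_rot: [[-0.719, 0.695, 0.001], [0.695, 0.719, -0.0], [-0.001, 0.0, -1.0]]
ft_force: [-0.7, 0.4, 6.2]
grip_width: 0.0267
grasp_force: 20.4
```

```bash
python3 - <<'E'
from h import *
print(plate(.06,.046));plan(*plate(.06,.046),.12,-3.7)
E
```

```text
[0.67036119 0.1075056 ]
turn 0.868 rad; shift cm x 15.25 y 22.56 z -8.72; t=13.9
```

Call:
{"name": "carry_out", "arguments": {
  "increments": [0,0,0,0,0,0,0,0,0,0,0,0,0,0,0.3,0,0,0,0,0,0.3,0,0,0,0,0,0,0,0,0],
  "claw": 4.5
}}

```text
time_s: 14.5
eef_pos: [0.4348, -0.03, 0.026]
ee_rot: [[-0.719, 0.695, -0.001], [0.695, 0.719, 0.0], [0.001, -0.0, -1.0]]
ft_force: [-0.9, -0.3, 0.3]
grip_width: 0.0449
grasp_force: 0.0
```

Call:
{"name": "carry_out", "arguments": {
  "increments": [0,0,0,0,0,0,0,0,0,0,0,0,0,0,0,0,0,0,0,0,0,0,0,0,0,0,0,0,0,0],
  "claw": 2
}}

```text
time_s: 15.12
eef_pos: [0.4351, -0.03, 0.0265]
ee_rot: [[-0.719, 0.695, 0.0], [0.695, 0.719, 0.0], [0.0, 0.0, -1.0]]
ft_force: [-0.5, 0.7, 2.1]
grip_width: 0.027
grasp_force: 29.4
```

Call:
{"name": "carry_out", "arguments": {
  "increments": [0,0,-3.1,0,0,0,0,0,-3.1,0,0,0,0,0,-3.1,0,0,0,0,0,0,0,0,0.174,0,0,0,0,0,0.174,0,0,0,0,0,0.174,0,0,0,0,0,0.173,0,0,0,0,0,0.173,2.18,3.22,0,0,0,0,2.18,3.22,0,0,0,0,2.18,3.22,0,0,0,0,2.18,3.22,0,0,0,0,2.18,3.22,0,0,0,0,2.18,3.22,0,0,0,0,2.17,3.24,0,0,0,0,0,0,0,0,0,0,0,0,0,0,0,0]
}}

```text
time_s: 17.25
eef_pos: [0.6691, 0.1073, 0.1185]
ee_rot: [[0.065, 0.998, -0.002], [0.998, -0.065, -0.0], [-0.0, -0.002, -1.0]]
ft_force: [0.3, 0.3, -0.7]
grip_width: 0.0266
grasp_force: 29.8
```

```bash
python3 - <<'E'
from h import *
plan(*plate(.06,.046),.0625,-3.7)
f=grab('wrist');save(f,'w6')
crop(f,'w6',0,0,560,420,1)
E
```

```text
turn -0.000 rad; shift cm x 0.03 y 0.13 z 5.60; t=17.2
```

View pics/w6.png

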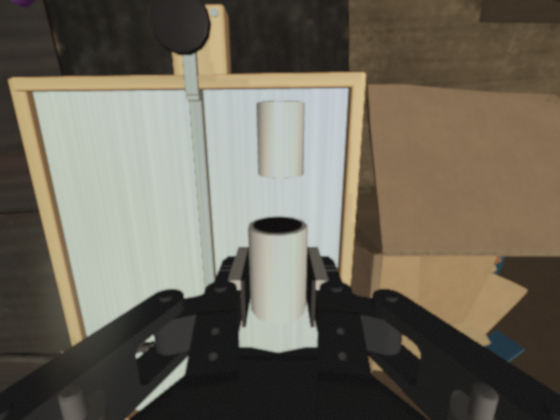

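Sleeve 1 lies straight at (280,138) and has not rolled. Sleeve 2 is held straight at (278,270).

Call:
{"name": "carry_out", "arguments": {
  "increments": [0,0.13,1.5,0,0,0,0,0,1.5,0,0,0,0,0,1.2,0,0,0,0,0,0.8,0,0,0,0,0,0.35,0,0,0,0,0,0.25,0,0,0,0,0,0,0,0,0]
}}

```text
time_s: 18.18
eef_pos: [0.6716, 0.1075, 0.0636]
ee_rot: [[0.065, 0.998, 0.0], [0.998, -0.065, 0.0], [0.0, 0.0, -1.0]]
ft_force: [0.7, 0.7, -0.0]
grip_width: 0.027
grasp_force: 29.8
```

Call:
{"name": "carry_out", "arguments": {
  "increments": [0,0,0,0,0,0,0,0,0,0,0,0,0,0,0,0,0,0,0,0,0,0,0,0],
  "claw": 4.6
}}

```text
time_s: 18.68
eef_pos: [0.6714, 0.1074, 0.0635]
ee_rot: [[0.065, 0.998, 0.0], [0.998, -0.065, 0.0], [0.0, 0.0, -1.0]]
ft_force: [0.4, -0.2, 0.1]
grip_width: 0.046
grasp_force: 0.0
```

Call:
{"name": "carry_out", "arguments": {
  "increments": [0,0,-0.5,0,0,0,0,0,-1,0,0,0,0,0,-2,0,0,0,0,0,-2.5,0,0,0,0,0,0,0,0,0]
}}

```text
time_s: 19.3
eef_pos: [0.6732, 0.1075, 0.1264]
ee_rot: [[0.065, 0.998, 0.006], [0.998, -0.065, 0.0], [0.001, 0.006, -1.0]]
ft_force: [0.2, -0.7, -0.9]
grip_width: 0.0465
grasp_force: 0.0
```

```bash
python3 - <<'E'
from h import *
f=grab('wrist');save(f,'w7')
plan(.4339,-.1023,.12,-1.8)
E
```

```text
turn -0.034 rad; shift cm x -21.71 y -23.15 z 0.47; t=19.4
```

Call:
{"name": "carry_out", "arguments": {
  "increments": [0,0,0,0,0,-0.034,-2.71,-2.89,0,0,0,0,-2.71,-2.89,0,0,0,0,-2.71,-2.89,0,0,0,0,-2.71,-2.89,0,0,0,0,-2.71,-2.89,0.1,0,0,0,-2.71,-2.89,0.1,0,0,0,-2.71,-2.89,0.1,0,0,0,-2.73,-2.92,0.1,0,0,0,0,0,0,0,0,0,0,0,0,0,0,0],
  "claw": 5.2
}}

```text
time_s: 20.72
eef_pos: [0.4336, -0.1022, 0.1191]
ee_rot: [[0.031, 1.0, 0.0], [1.0, -0.031, 0.001], [0.001, 0.0, -1.0]]
ft_force: [-0.8, 0.3, -0.4]
grip_width: 0.0516
grasp_force: 0.0
```

```bash
python3 - <<'E'
from h import *
f=grab('wrist');save(f,'w8')
for r in sleeves(f): 
    print(r)
    if r[0]<.47 and abs(r[2])<50: plan(r[0],r[1],.027,r[2])
E
```

```text
(np.float64(0.4344), np.float64(-0.1026), np.float64(0.6), np.float64(0.047), np.float64(0.0265), [278.0, 216.0])
turn -0.041 rad; shift cm x -0.05 y 0.04 z 9.22; t=20.8
```

Call:
{"name": "carry_out", "arguments": {
  "increments": [0,0.05,1.6,0,0,-0.04,0,0,1.6,0,0,0,0,0,1.6,0,0,0,0,0,1.6,0,0,0,0,0,1.4,0,0,0,0,0,0.8,0,0,0,0,0,0.6,0,0,0,0,0,0,0,0,0]
}}

```text
time_s: 21.78
eef_pos: [0.4339, -0.1021, 0.0272]
ee_rot: [[-0.01, 1.0, -0.0], [1.0, 0.01, 0.0], [0.0, -0.0, -1.0]]
ft_force: [-0.2, -0.1, 0.3]
grip_width: 0.0521
grasp_force: 0.0
```

Call:
{"name": "carry_out", "arguments": {
  "increments": [0,0,0,0,0,0,0,0,0,0,0,0,0,0,0,0,0,0,0,0,0,0,0,0,0,0,0,0,0,0,0,0,0,0,0,0],
  "claw": 2
}}

```text
time_s: 22.52
eef_pos: [0.4342, -0.1025, 0.0279]
ee_rot: [[-0.009, 1.0, 0.001], [1.0, 0.009, -0.0], [-0.0, 0.001, -1.0]]
ft_force: [-0.6, 0.8, 5.5]
grip_width: 0.0282
grasp_force: 29.8
```

```bash
python3 - <<'E'
from h import *
print(plate(.06,-.046));plan(*plate(.06,-.046),.12,-3.7)
E
```

```text
[0.6643854  0.01569989]
turn 0.073 rad; shift cm x 13.28 y 22.21 z -9.21; t=22.5
```

Call:
{"name": "carry_out", "arguments": {
  "increments": [0,0,-3.1,0,0,0,0,0,-3.1,0,0,0,0,0,-3.1,0,0,0,0,0,0,0,0,0.073,1.9,3.17,0,0,0,0,1.9,3.17,0,0,0,0,1.9,3.17,0,0,0,0,1.9,3.17,0,0,0,0,1.9,3.17,0,0,0,0,1.9,3.17,0,0,0,0,1.88,3.25,0,0,0,0,0,0,0,0,0,0,0,0,0,0,0,0]
}}

```text
time_s: 24.15
eef_pos: [0.6634, 0.0158, 0.1194]
ee_rot: [[0.064, 0.998, -0.003], [0.998, -0.064, -0.0], [-0.0, -0.003, -1.0]]
ft_force: [-0.1, 0.2, -0.9]
grip_width: 0.0281
grasp_force: 30.1
```

```bash
python3 - <<'E'
from h import *
plan(*plate(.06,-.046),.064,-3.7)
f=grab('wrist');save(f,'w9')
crop(f,'w9',0,0,560,420,1)
E
```

```text
turn 0.001 rad; shift cm x -0.01 y 0.10 z 5.54; t=24.1
```

View pics/w9.png

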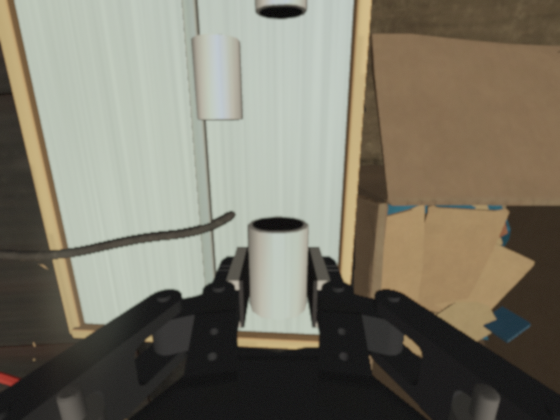

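Sleeve 2 rolled to the gate at (218,78). Sleeve 1 stays at (282,5). The cable tip is at (233,213), close to slot 3.

```bash
python3 - <<'E'
from h import *
f=load('w9')
c,s=np.cos(PL[2]),np.sin(PL[2])
def inv(w): d=w[:2]-np.array(PL[:2]);return (np.array([c*d[0]+s*d[1],-s*d[0]+c*d[1]])*1000).round(1)
for u,v,z in((233,213,.036),(200,231,.033),(130,242,.03),(60,254,.026),(80,325,.036),(345,340,.049),(210,200,.036),(192,0,.037)): print((u,v),inv(onz(f,u,v,z)))
E
```

```text
(233, 213) [ 27.8 -36.8]
(200, 231) [  2.5 -51.7]
(130, 242) [-51.8 -61.8]
(60, 254) [-110.1  -73.7]
(80, 325) [ -98.7 -131.1]
(345, 340) [ 110.8 -133.6]
(210, 200) [ 12.1 -27.3]
(192, 0) [ 9.5 93.6]
```

Call:
{"name": "carry_out", "arguments": {
  "increments": [1.85,0.1,0.5,0,0,0,1.85,0,1.5,0,0,0,0,0,1.5,0,0,0,0,0,1.0,0,0,0,0,0,0.6,0,0,0,0,0,0.3,0,0,0,0,0,0.15,0,0,0,0,0,0,0,0,0]
}}

```text
time_s: 25.2
eef_pos: [0.6681, 0.0526, 0.0652]
ee_rot: [[0.064, 0.998, 0.001], [0.998, -0.064, 0.0], [0.0, 0.001, -1.0]]
ft_force: [-0.2, 0.1, -0.6]
grip_width: 0.0281
grasp_force: 30.1
```

Call:
{"name": "carry_out", "arguments": {
  "increments": [0,0,0,0,0,0,0,0,0,0,0,0,0,0,0,0,0,0,0,0,0,0,0,0],
  "claw": 4.6
}}

```text
time_s: 25.7
eef_pos: [0.6679, 0.0528, 0.065]
ee_rot: [[0.064, 0.998, 0.0], [0.998, -0.064, 0.0], [0.0, 0.0, -1.0]]
ft_force: [0.2, 0.4, -0.6]
grip_width: 0.0459
grasp_force: 0.0
```

Call:
{"name": "carry_out", "arguments": {
  "increments": [0,0,-0.5,0,0,0,0,0,-1,0,0,0,0,0,-2,0,0,0,0,0,-2.5,0,0,0,0,0,0,0,0,0]
}}

```text
time_s: 26.32
eef_pos: [0.6697, 0.0528, 0.1279]
ee_rot: [[0.064, 0.998, 0.006], [0.998, -0.064, -0.0], [0.0, 0.006, -1.0]]
ft_force: [0.9, -0.6, 0.7]
grip_width: 0.0461
grasp_force: 0.0
```

```bash
python3 - <<'E'
from h import *
f=grab('wrist');save(f,'w10')
plan(.5825,-.1469,.12,-35.3)
E
```

```text
turn 0.552 rad; shift cm x -21.27 y 4.51 z 0.62; t=26.4
```

Call:
{"name": "carry_out", "arguments": {
  "increments": [0,0,0,0,0,0.138,0,0,0,0,0,0.138,0,0,0,0,0,0.138,0,0,0,0,0,0.138,-3.55,0.75,0.1,0,0,0,-3.55,0.75,0.1,0,0,0,-3.55,0.75,0.1,0,0,0,-3.55,0.75,0.1,0,0,0,-3.55,0.75,0.1,0,0,0,-3.52,0.75,0.1,0,0,0,0,0,0,0,0,0,0,0,0,0,0,0],
  "claw": 5.2
}}

```text
time_s: 27.88
eef_pos: [0.5814, -0.1463, 0.1182]
ee_rot: [[0.578, 0.816, -0.001], [0.816, -0.578, 0.001], [0.0, -0.002, -1.0]]
ft_force: [0.5, 0.2, 0.2]
grip_width: 0.0521
grasp_force: 0.0
```

```bash
python3 - <<'E'
from h import *
f=grab('wrist');save(f,'w11')
for r in sleeves(f): 
    print(r)
    if r[0]<.63 and abs(r[2])<70: plan(r[0],r[1],.027,r[2])
E
python3 -c "
from h import *
crop(load('w11'),'w11',0,0,560,420,1)"
```

```text
(no output)
```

View pics/w11.png

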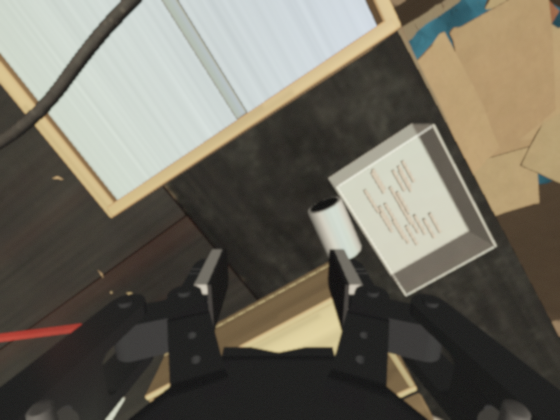

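Sleeve 4 has been knocked aside. It now lies at (336,230), its axis running (323,207) to (345,256), close to the tray, whose rim corners are (330,180), (435,125), (496,245) and (407,294).

```bash
python3 - <<'E'
from h import *
np.set_printoptions(precision=4,suppress=True)
f=load('w11')
print('cam',f['pose'][:3,3])
for n,u,v,z in(('slA',323,206,.014),('slB',345,256,.016),('slR1',338,200,.014),('slR2',361,250,.014),('T1',330,180,.034),('T2',435,125,.034),('T3',496,245,.034),('T4',407,294,.034),('plate foot -y',111,216,.034),('plate head -y',399,26,.0494),('gate-y',240,116,.036),('box rim',330,262,.05),('box rim2',146,398,.05),('box rim3',413,392,.05)): print(n,onz(f,u,v,z)[:2])
for n,X in(('footcorner',(-.11,-.145)),('headcorner',(.11,-.145))):print(n,plate(*X))
E
```

```text
cam [ 0.6241 -0.088   0.236 ]
slA [ 0.6157 -0.1597]
slB [ 0.6074 -0.2047]
slR1 [ 0.6277 -0.1623]
slR2 [ 0.6207 -0.2088]
T1 [ 0.6305 -0.1403]
T2 [ 0.7062 -0.1492]
T3 [ 0.7039 -0.2517]
T4 [ 0.631  -0.2503]
plate foot -y [ 0.4886 -0.0718]
plate head -y [ 0.7078 -0.0853]
gate-y [ 0.6057 -0.0711]
box rim [ 0.5991 -0.1846]
box rim2 [ 0.4134 -0.2008]
box rim3 [ 0.5918 -0.319 ]
footcorner [ 0.4883 -0.072 ]
headcorner [ 0.7078 -0.0863]
```

```bash
python3 - <<'E'
from h import *
plan(.6135,-.182,.0945,-90)
E
```

```text
turn 0.955 rad; shift cm x 3.18 y 3.60 z 2.38; t=27.9
```

Call:
{"name": "carry_out", "arguments": {
  "increments": [0,0,0,0,0,0.16,0,0,0,0,0,0.159,0,0,0,0,0,0.159,0,0,0,0,0,0.159,0,0,0,0,0,0.159,0,0,0,0,0,0.159,1.59,1.8,0.4,0,0,0,1.59,1.8,0.5,0,0,0,0,0,0,0,0,0,0,0,0,0,0,0],
  "claw": 6.2
}}

```text
time_s: 29.18
eef_pos: [0.613, -0.1814, 0.1095]
ee_rot: [[1.0, 0.001, -0.001], [0.001, -1.0, 0.001], [-0.001, -0.001, -1.0]]
ft_force: [-0.3, 0.1, -0.5]
grip_width: 0.0623
grasp_force: 0.0
```

```bash
python3 - <<'E'
from h import *
plan(.6135,-.182,.030,-90)
f=grab('wrist');save(f,'w12')
for n,p in (('slA',(.6157,-.1597,.014)),('slB',(.6074,-.2047,.014)),('T1',(.6305,-.1403,.034)),('T4',(.631,-.2503,.034)),('box',(.5991,-.1846,.05)),('centre',(.6135,-.182,.03)),):print(n,np.round(proj(f,p)))
crop(f,'w12',0,0,560,420,1)
E
```

```text
turn 0.001 rad; shift cm x 0.05 y 0.06 z 7.95; t=29.2
slA [249. 217.]
slB [309. 227.]
T1 [218. 205.]
T4 [380. 205.]
box [283. 258.]
centre [279. 227.]
```

View pics/w12.png

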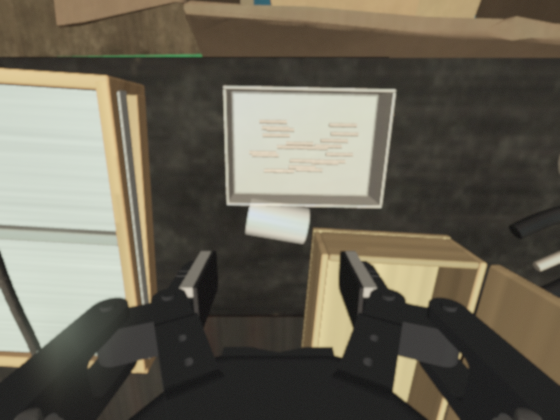

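The tray's front rim runs (228,206) to (383,208). The sleeve has its ends at about (248,221) and (308,225). The box corner is really at (315,231), with its far corner at about (450,236).

```bash
python3 - <<'E'
from h import *
np.set_printoptions(precision=4,suppress=True)
f=load('w12')
for n,u,v,z in(('slL',248,221,.014),('slR',309,224,.014),('T1',228,206,.034),('T4',383,208,.034),('T2',223,87,.034),('T3',395,89,.034),('box',315,230,.05),('boxfar',450,235,.05),('boxback',484,263,.05),('boxfrontlow',303,345,.05),('finger L',212,300,.08),('sl1',251,203,.02),('sl2',310,209,.014),('sl3',247,237,.014),('sl4',305,243,.014)): print(n,onz(f,u,v,z)[:2])
E
```

```text
slL [ 0.6125 -0.1585]
slR [ 0.6102 -0.2049]
T1 [ 0.6301 -0.1474]
T4 [ 0.6288 -0.2525]
T2 [ 0.7052 -0.1479]
T3 [ 0.7041 -0.2522]
box [ 0.6189 -0.2048]
boxfar [ 0.6156 -0.2913]
boxback [ 0.5959 -0.3169]
boxfrontlow [ 0.5305 -0.1994]
finger L [ 0.5877 -0.1437]
sl1 [ 0.6284 -0.1617]
sl2 [ 0.6221 -0.2053]
sl3 [ 0.5995 -0.1574]
sl4 [ 0.5945 -0.2022]
```

Call:
{"name": "carry_out", "arguments": {
  "increments": [-0.65,-0.35,1.0,0,0,0,0,0,1.2,0,0,0,0,0,1.2,0,0,0,0,0,0.8,0,0,0,0,0,0,0,0,0],
  "claw": 0
}}

```text
time_s: 29.85
eef_pos: [0.6065, -0.1792, 0.0668]
ee_rot: [[1.0, -0.0, -0.002], [-0.0, -1.0, 0.001], [-0.002, -0.001, -1.0]]
ft_force: [-0.1, -0.7, 0.9]
grip_width: 0.0001
grasp_force: 0.0
```

Call:
{"name": "carry_out", "arguments": {
  "increments": [0,0,0.3,0,0,0,0,0,0.3,0,0,0,0,0,0.1,0,0,0,0,0,0,0,0,0]
}}

```text
time_s: 30.35
eef_pos: [0.607, -0.1793, 0.0609]
ee_rot: [[1.0, -0.0, 0.0], [-0.0, -1.0, 0.0], [0.0, -0.0, -1.0]]
ft_force: [-1.1, -0.1, 0.2]
grip_width: -0.0002
grasp_force: 0.0
```

Call:
{"name": "carry_out", "arguments": {
  "increments": [0,0,0.2,0,0,0,0,0,0.2,0,0,0,0,0,0.1,0,0,0,0,0,0,0,0,0]
}}

```text
time_s: 30.85
eef_pos: [0.607, -0.1793, 0.0558]
ee_rot: [[1.0, -0.0, -0.0], [-0.0, -1.0, 0.0], [-0.0, -0.0, -1.0]]
ft_force: [-0.1, -0.6, 0.9]
grip_width: -0.0001
grasp_force: 0.0
```

Call:
{"name": "carry_out", "arguments": {
  "increments": [0,0,0.1,0,0,0,0,0,0.1,0,0,0,0,0,0,0,0,0]
}}

```text
time_s: 31.22
eef_pos: [0.6069, -0.1793, 0.0538]
ee_rot: [[1.0, -0.0, -0.0], [-0.0, -1.0, 0.0], [-0.0, -0.0, -1.0]]
ft_force: [0.9, 0.3, -1.2]
grip_width: -0.0004
grasp_force: 0.0
```

Call:
{"name": "carry_out", "arguments": {
  "increments": [0,0,0.1,0,0,0,0,0,0,0,0,0]
}}

```text
time_s: 31.48
eef_pos: [0.6072, -0.1793, 0.053]
ee_rot: [[1.0, -0.0, 0.0], [-0.0, -1.0, -0.0], [0.0, 0.0, -1.0]]
ft_force: [-0.4, -1.3, 1.4]
grip_width: -0.0001
grasp_force: 0.5
```

Call:
{"name": "carry_out", "arguments": {
  "increments": [0,0,0.07,0,0,0,0,0,0,0,0,0]
}}

```text
time_s: 31.72
eef_pos: [0.6075, -0.1794, 0.0529]
ee_rot: [[1.0, -0.0, 0.001], [-0.0, -1.0, -0.0], [0.001, 0.0, -1.0]]
ft_force: [0.2, 0.2, 4.9]
grip_width: -0.0004
grasp_force: 2.4
```

Call:
{"name": "carry_out", "arguments": {
  "increments": [-0.3,0,0,0,0,0,-0.3,0,0,0,0,0,-0.3,0,0,0,0,0,-0.3,0,0,0,0,0,0,0,0,0,0,0]
}}

```text
time_s: 32.35
eef_pos: [0.5946, -0.1784, 0.0524]
ee_rot: [[1.0, -0.001, -0.0], [-0.001, -1.0, 0.002], [-0.0, -0.002, -1.0]]
ft_force: [0.8, 3.2, 6.1]
grip_width: 0.0002
grasp_force: 2.8
```

Call:
{"name": "carry_out", "arguments": {
  "increments": [0,0,-0.5,0,0,0,0.9,0,-0.6,0,0,0,0,0,0,0,0,0]
}}

```text
time_s: 32.72
eef_pos: [0.6056, -0.18, 0.0637]
ee_rot: [[1.0, -0.0, 0.002], [-0.0, -1.0, -0.001], [0.002, 0.001, -1.0]]
ft_force: [0.3, -0.7, -0.8]
grip_width: -0.0001
grasp_force: 0.0
```

```bash
python3 - <<'E'
from h import *
f=grab('wrist');save(f,'w13')
hsv=cv2.cvtColor(f['img'],cv2.COLOR_RGB2HSV)
for v in range(185,275,6): print(v,' '.join('%3d'%x for x in f['img'][v,225:330:7].mean(1)))
for p in((.611,-.182,.014),(.596,-.182,.014),(.63,-.1474,.034)):print(proj(f,p))
E
```

```text
185 164 207 207 208 208 207 206 207 207 207 208 207 207 208 207
191 156 207 207 207 207 207 207 207 206 207 208 208 208 207 208
197 152 197 200 200 202 202 203 203 204 205 206 206 208 207 207
203 128 126 127 127 128 127 126 126 126 128 128 130 129 130 130
209 129 129 129 129 129 129 128 129 130 131 129 132 132 131 129
215 168 167 170 177 174 177 183 183 195 194 192 193 192 192 192
221  38  38  42 182 175 164 149 125  91  63  53  60  61  49  44
227  37  40  43 210 207 202 195 188 180 171 159 145 128  91  45
233  39  39  50 220 218 215 213 210 206 202 198 192 183 172  45
239  39  41  84 222 222 222 221 219 217 214 212 209 206 201  48
245  44  45 141 219 219 221 207 206 205 205 219 217 216 211 109
251  44  46 179 211 212 213 117  97  87 117 220 219 218 204 114
257  47  48 172 194 150  59 116  91  77 117  62 146 216 165 111
263  47  46  54  94  36  37 117  90  77 117  37  36 209  82 108
269  46  48  47  42  54  57 117  84  70 117  61  54 182  47  92
(np.float64(281.27853036716715), np.float64(236.70666334906474))
(np.float64(281.2049961666301), np.float64(259.2826197948895))
(np.float64(215.69878194430993), np.float64(217.10481778984))
```

Call:
{"name": "carry_out", "arguments": {
  "increments": [0.6,-1.0,0,0,0,0,0,0,0.6,0,0,0,0,0,0.3,0,0,0,0,0,0.2,0,0,0,0,0,0,0,0,0]
}}

```text
time_s: 33.4
eef_pos: [0.6107, -0.1691, 0.053]
ee_rot: [[1.0, -0.001, 0.002], [-0.001, -1.0, 0.0], [0.002, -0.0, -1.0]]
ft_force: [0.5, 2.3, 4.8]
grip_width: -0.0
grasp_force: 2.3
```

Call:
{"name": "carry_out", "arguments": {
  "increments": [-0.35,0,0,0,0,0,-0.35,0,0,0,0,0,-0.35,0,0,0,0,0,-0.35,0,0,0,0,0,-0.35,0,0,0,0,0,-0.35,0,0,0,0,0,0,0,0,0,0,0]
}}

```text
time_s: 34.28
eef_pos: [0.5889, -0.1684, 0.0528]
ee_rot: [[1.0, -0.001, 0.001], [-0.001, -1.0, 0.002], [0.001, -0.002, -1.0]]
ft_force: [0.4, 4.3, 5.4]
grip_width: 0.0
grasp_force: 2.9
```

Call:
{"name": "carry_out", "arguments": {
  "increments": [0,0,-1.0,0,0,0,0,0,-3,0,0,0,0,0,0,0,0,0]
}}

```text
time_s: 34.65
eef_pos: [0.5904, -0.1703, 0.0944]
ee_rot: [[1.0, -0.0, 0.004], [-0.0, -1.0, -0.002], [0.004, 0.002, -1.0]]
ft_force: [0.2, -0.4, 0.2]
grip_width: -0.0
grasp_force: 0.0
```

```bash
python3 - <<'E'
from h import *
f=grab('wrist');save(f,'w14')
for r in sleeves(f): print(r)
crop(f,'w14',140,140,280,210,2)
for p in((.607,-.182,.014),(.63,-.1474,.034)):print(proj(f,p))
E
```

```text
(np.float64(0.5948), np.float64(-0.182), np.float64(-9.4), np.float64(0.0466), np.float64(0.0277), [294.0, 222.0])
(np.float64(294.5265959680445), np.float64(205.51779974393796))
(np.float64(240.08371935606806), np.float64(178.0304112335783))
```

Call:
{"name": "carry_out", "arguments": {
  "increments": [1.0,0,1.5,0,0,0,0,0,1.5,0,0,0,0,0,0.7,0,0,0,0,0,0.4,0,0,0,0,0,0,0,0,0]
}}

```text
time_s: 35.33
eef_pos: [0.6009, -0.1692, 0.0528]
ee_rot: [[1.0, -0.001, 0.004], [-0.001, -1.0, -0.0], [0.004, 0.0, -1.0]]
ft_force: [-0.3, 1.5, 10.6]
grip_width: -0.0003
grasp_force: 5.4
```

Call:
{"name": "carry_out", "arguments": {
  "increments": [-0.35,0,0,0,0,0,-0.35,0,0,0,0,0,-0.35,0,0,0,0,0,-0.35,0,0,0,0,0,-0.35,0,0,0,0,0,-0.35,0,0,0,0,0,-0.35,0,0,0,0,0,0,0,0,0,0,0]
}}

```text
time_s: 36.33
eef_pos: [0.5748, -0.1672, 0.0522]
ee_rot: [[1.0, -0.001, 0.001], [-0.001, -1.0, 0.003], [0.001, -0.003, -1.0]]
ft_force: [0.4, 7.1, 11.5]
grip_width: -0.0004
grasp_force: 5.7
```

Call:
{"name": "carry_out", "arguments": {
  "increments": [0,0,-1.0,0,0,0,0,0,-3,0,0,0,0,0,-2,0,0,0,0,0,0,0,0,0],
  "claw": 4.6
}}

```text
time_s: 36.83
eef_pos: [0.5754, -0.17, 0.1124]
ee_rot: [[1.0, -0.0, 0.003], [-0.0, -1.0, -0.002], [0.003, 0.002, -1.0]]
ft_force: [-0.0, 0.7, -0.7]
grip_width: 0.0458
grasp_force: 0.0
```

```bash
python3 - <<'E'
from h import *
f=grab('wrist');save(f,'w14')
for r in sleeves(f): print(r);plan(r[0],r[1]+.004,.027,r[2])
E
```

```text
(np.float64(0.5837), np.float64(-0.1811), np.float64(-9.3), np.float64(0.0464), np.float64(0.0273), [292.0, 209.0])
turn -1.409 rad; shift cm x -0.60 y 1.02 z 8.42; t=36.9
```

Call:
{"name": "carry_out", "arguments": {
  "increments": [0,0,0,0,0,-0.177,0,0,0,0,0,-0.176,0,0,0,0,0,-0.176,0,0,0,0,0,-0.176,0,0,0,0,0,-0.176,0,0,0,0,0,-0.176,0,0,0,0,0,-0.176,0,0,0,0,0,-0.176,-0.6,1.0,1.5,0,0,0,0,0,1.6,0,0,0,0,0,1.6,0,0,0,0,0,1.6,0,0,0,0,0,1,0,0,0,0,0,0.6,0,0,0,0,0,0.5,0,0,0,0,0,0,0,0,0]
}}

```text
time_s: 38.88
eef_pos: [0.5834, -0.1768, 0.0272]
ee_rot: [[0.161, 0.987, 0.0], [0.987, -0.161, 0.0], [0.0, 0.0, -1.0]]
ft_force: [0.2, 0.7, 0.2]
grip_width: 0.0464
grasp_force: 0.0
```

Call:
{"name": "carry_out", "arguments": {
  "increments": [0,0,0,0,0,0,0,0,0,0,0,0,0,0,0,0,0,0,0,0,0,0,0,0,0,0,0,0,0,0],
  "claw": 2
}}

```text
time_s: 39.5
eef_pos: [0.5838, -0.1769, 0.0278]
ee_rot: [[0.161, 0.987, 0.001], [0.987, -0.161, -0.0], [-0.0, 0.001, -1.0]]
ft_force: [0.3, 0.8, 4.9]
grip_width: 0.0269
grasp_force: 29.8
```

```bash
python3 - <<'E'
from h import *
print(plate(.06,-.102));plan(*plate(.06,-.098),.12,-3.7)
E
```

```text
[ 0.66074796 -0.04018186]
turn -0.097 rad; shift cm x 14.54 y 6.80 z -9.22; t=39.5
```

Call:
{"name": "carry_out", "arguments": {
  "increments": [0,0,-3.1,0,0,0,0,0,-3.1,0,0,0,0,0,-3.1,0,0,0,0,0,0,0,0,-0.097,2.9,1.36,0,0,0,0,2.9,1.36,0,0,0,0,2.9,1.36,0,0,0,0,2.9,1.36,0,0,0,0,2.9,1.36,0,0,0,0,0,0,0,0,0,0,0,0,0,0,0,0]
}}

```text
time_s: 40.88
eef_pos: [0.66, -0.0368, 0.1195]
ee_rot: [[0.065, 0.998, -0.002], [0.998, -0.065, -0.0], [-0.0, -0.002, -1.0]]
ft_force: [-0.4, -0.5, 0.4]
grip_width: 0.027
grasp_force: 29.8
```

```bash
python3 - <<'E'
from h import *
plan(*plate(.06,-.098),.063,-3.7)
E
```

```text
turn 0.000 rad; shift cm x 0.07 y 0.09 z 5.65; t=40.9
```

Call:
{"name": "carry_out", "arguments": {
  "increments": [0,0.1,1.5,0,0,0,0,0,1.5,0,0,0,0,0,1.2,0,0,0,0,0,0.8,0,0,0,0,0,0.35,0,0,0,0,0,0.25,0,0,0,0,0,0,0,0,0]
}}

```text
time_s: 41.75
eef_pos: [0.6619, -0.0366, 0.0644]
ee_rot: [[0.065, 0.998, 0.0], [0.998, -0.065, 0.0], [0.0, 0.0, -1.0]]
ft_force: [-0.9, 0.4, -0.1]
grip_width: 0.0271
grasp_force: 29.8
```

Call:
{"name": "carry_out", "arguments": {
  "increments": [0,0,0,0,0,0,0,0,0,0,0,0,0,0,0,0,0,0,0,0,0,0,0,0],
  "claw": 4.6
}}

```text
time_s: 42.25
eef_pos: [0.6617, -0.0366, 0.0643]
ee_rot: [[0.065, 0.998, 0.0], [0.998, -0.065, 0.0], [0.0, 0.0, -1.0]]
ft_force: [0.2, -0.0, 0.2]
grip_width: 0.0459
grasp_force: 0.0
```

Call:
{"name": "carry_out", "arguments": {
  "increments": [0,0,-0.5,0,0,0,0,0,-1,0,0,0,0,0,-2,0,0,0,0,0,-3,0,0,0,0,0,-5,0,0,0,2,-2.5,-5,0,0,0,2,-2.5,-3,0,0,0,2,-2.5,0,0,0,0,2,0,0,0,0,0,2,0,0,0,0,0,2,0,0,0,0,0,0,0,0,0,0,0]
}}

```text
time_s: 43.75
eef_pos: [0.5952, 0.0895, 0.2585]
ee_rot: [[0.063, 0.998, -0.001], [0.998, -0.063, 0.0], [0.0, -0.001, -1.0]]
ft_force: [-0.4, -0.4, -0.1]
grip_width: 0.0459
grasp_force: 0.0
```

```bash
python3 - <<'E'
from h import *
f=grab('wrist');save(f,'w15')
crop(f,'w15',0,0,560,420,1.2)
print(telemetry.read_state()['eef_pos']);plan(*plate(.008,.169),.12,-3.7)
E
```

```text
[0.59505056 0.08855673 0.25850209]
turn 0.001 rad; shift cm x 14.68 y 2.20 z 13.85; t=43.8
```

View pics/w15.png

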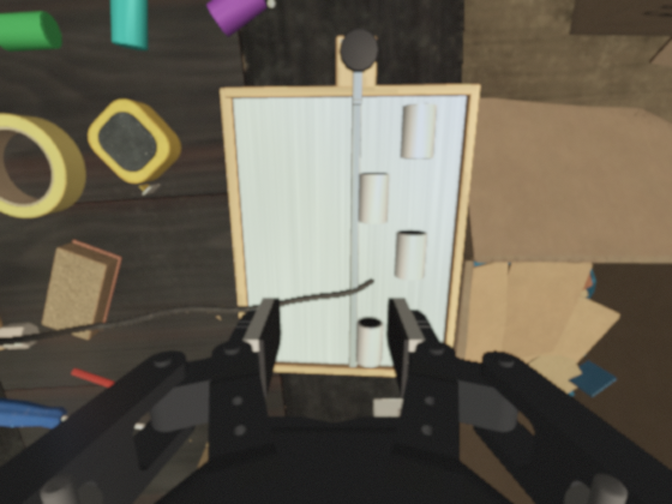

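```bash
cat >> h.py <<'E'
def inv(w): 
    c,s=np.cos(PL[2]),np.sin(PL[2]);d=np.asarray(w)[:2]-np.array(PL[:2]);return (np.array([c*d[0]+s*d[1],-s*d[0]+c*d[1]])*1000).round(1)
E
python3 - <<'E'
from h import *
f=load('w15')
for n,u,v,z in(('s4 +yend',370,323,.045),('s4 -yend',370,366,.055),('s1 a',419,103,.055),('s1 b',418,158,.055),('s2a',374,173,.055),('s2b',373,223,.055),('s3a',411,234,.05),('s3b',410,278,.055),('edge top -y inner',370,366,.048),('edge+y inner',420,96,.048),('cap',360,50,.058)):print(n,inv(onz(f,u/1.2,v/1.2,z)))
E
```

```text
s4 +yend [ 24.8 -80.7]
s4 -yend [  25.2 -124.9]
s1 a [ 58.4 129.2]
s1 b [60.7 84.5]
s2a [22.7 71.6]
s2b [23.3 26.6]
s3a [60. 15.]
s3b [ 60.7 -27.3]
edge top -y inner [  26.  -129.7]
edge+y inner [ 60.5 135.5]
cap [  7.9 168.2]
```

Call:
{"name": "carry_out", "arguments": {
  "increments": [2.94,0.44,1.5,0,0,0,2.94,0.44,2,0,0,0,2.94,0.44,3,0,0,0,2.94,0.44,3,0,0,0,2.94,0.44,3,0,0,0,0,0,1.5,0,0,0,0,0,1.5,0,0,0,0,0,0,0,0,0],
  "claw": 0
}}

```text
time_s: 44.8
eef_pos: [0.6256, 0.2319, 0.1032]
ee_rot: [[0.066, 0.998, -0.002], [0.998, -0.066, -0.001], [-0.001, -0.002, -1.0]]
ft_force: [-0.4, -0.2, 0.4]
grip_width: 0.0001
grasp_force: 0.0
```

Call:
{"name": "carry_out", "arguments": {
  "increments": [0,0,0.8,0,0,0,0,0,0.3,0,0,0,0,0,0.3,0,0,0,0,0,0.3,0,0,0,0,0,0,0,0,0]
}}

```text
time_s: 45.42
eef_pos: [0.626, 0.2333, 0.087]
ee_rot: [[0.065, 0.998, -0.0], [0.998, -0.065, -0.0], [-0.0, -0.0, -1.0]]
ft_force: [-0.4, 0.1, 0.5]
grip_width: -0.0002
grasp_force: 0.0
```

Call:
{"name": "carry_out", "arguments": {
  "increments": [0,0,0.3,0,0,0,0,0,0.3,0,0,0,0,0,0.3,0,0,0,0,0,0.3,0,0,0,0,0,0.2,0,0,0,0,0,0.1,0,0,0,0,0,0,0,0,0]
}}

```text
time_s: 46.3
eef_pos: [0.6264, 0.2334, 0.0729]
ee_rot: [[0.065, 0.998, 0.001], [0.998, -0.065, 0.0], [0.0, 0.001, -1.0]]
ft_force: [-1.9, 0.5, 7.1]
grip_width: -0.0001
grasp_force: 3.6
```

Call:
{"name": "carry_out", "arguments": {
  "increments": [0,0,0.15,0,0,0,0,0,0,0,0,0]
}}

```text
time_s: 46.55
eef_pos: [0.6264, 0.2334, 0.0727]
ee_rot: [[0.065, 0.998, 0.001], [0.998, -0.065, 0.0], [0.001, 0.001, -1.0]]
ft_force: [-4.2, -0.5, 13.6]
grip_width: 0.0
grasp_force: 6.6
```

Call:
{"name": "carry_out", "arguments": {
  "increments": [0,0,-1,0,0,0,0,0,-3,0,0,0,-2,-0.5,-4,0,0,0,-3,-0.5,-4,0,0,0,-3,-0.5,-4,0,0,0,-3,0,-2,0,0,0,-3.5,0,0,0,0,0,0,0,0,0,0,0,0,0,0,0,0,0,0,0,0,0],
  "claw": 4.6
}}

```text
invalid input
```

```bash
python3 - <<'E'
from h import *
print(telemetry.read_state()['eef_pos'])
f=grab('wrist');save(f,'w16')
crop(f,'w16',0,0,560,420,1.2)
E
```

```text
[0.626369   0.23338069 0.07274429]
```

View pics/w16.png

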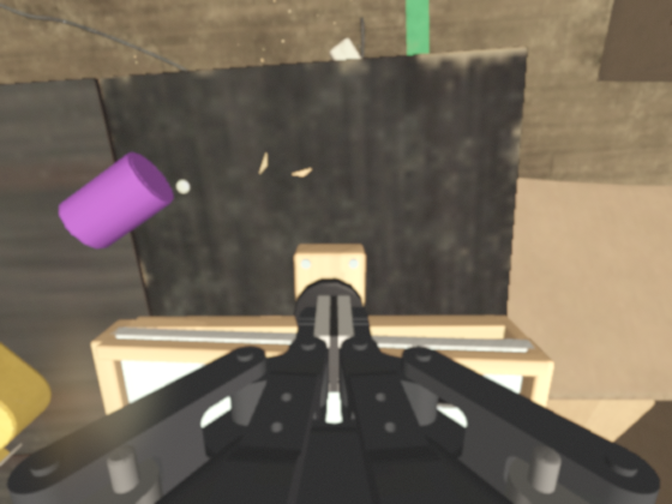

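The fingers are on the cap at (332,300), which is fully down.

Call:
{"name": "carry_out", "arguments": {
  "increments": [0,0,-1,0,0,0,0,0,-3,0,0,0,-2,-0.5,-4,0,0,0,-3,-0.5,-4,0,0,0,-3,-0.5,-4,0,0,0,-3,0,-2,0,0,0,-3.5,0,0,0,0,0,0,0,0,0,0,0,0,0,0,0,0,0],
  "claw": 4.6
}}

```text
time_s: 47.72
eef_pos: [0.6016, 0.0898, 0.2501]
ee_rot: [[0.065, 0.998, -0.001], [0.998, -0.065, 0.001], [0.001, -0.001, -1.0]]
ft_force: [-0.3, 0.3, 0.5]
grip_width: 0.0463
grasp_force: 0.0
```

```bash
python3 - <<'E'
from h import *
print(telemetry.read_state()['eef_pos'])
f=grab('wrist');save(f,'w17')
# look for sleeves on plate: print dark/bright structure using edges in rectified plate view
g=cv2.cvtColor(f['img'],cv2.COLOR_RGB2GRAY)
N=[(x,y) for x in(-.105,.104) for y in(-.137,.137)]
src=np.float32([proj(f,[*plate(x,y),.022+.07*(x+.11)+.014]) for x,y in N])
dst=np.float32([[ (y+.137)*2000,(x+.105)*2000] for x,y in N])
r=cv2.warpPerspective(f['img'],cv2.getPerspectiveTransform(src,dst),(548,418))
cv2.imwrite('rect.png',r[:,:,::-1])
b=cv2.blur(cv2.cvtColor(r,cv2.COLOR_RGB2GRAY).astype(np.float32),(5,5))
print('cols y:',[int(c/2-137) for c in range(8,548,20)])
for v in range(6,418,12): print('%4d'%(v/2-105),' '.join('%3d'%b[v,c] for c in range(8,548,20)))
E
```

```text
[0.60162879 0.08983668 0.25009596]
cols y: [-133, -123, -113, -103, -93, -83, -73, -63, -53, -43, -33, -23, -13, -3, 7, 17, 27, 37, 47, 57, 67, 77, 87, 97, 107, 117, 127]
-102  29  28  28  36  34  44  73 167 180 177 177 180 178 177 181 178 210 210 209 207 198 178 180 180 182 181 182
 -96  29  28  30 111  97  60  30 184 213 213 213 213 212 212 212 212 216 215 215 214 206 213 213 214 214 214 214
 -90  30  31 110 199  99  98  63 162 213 213 212 212 212 212 211 211 212 213 213 213 208 213 214 214 215 215 215
 -84  66  69  76  95  75  98  98 124 214 214 214 214 213 212 211 211 185 183 186 188 189 210 210 211 212 213 213
 -78  29  29  29  30  25  42  95  99 133 214 214 213 213 212 211 211 208 206 206 206 208 211 211 212 212 212 213
 -72  62  32  27  25  26  26  28  78 107 215 215 214 214 213 213 212 212 212 211 212 212 212 212 213 213 214 215
 -66 120 206 129  38  28  27  27  27  60 215 215 215 215 214 213 213 212 212 211 211 211 211 212 212 214 214 215
 -60 121 215 215 210 193 187 192 168 186 217 217 217 216 215 215 214 213 213 213 212 212 212 213 213 214 215 215
 -54 122 214 213 213 213 
[... 2325 characters left out ...]
17 216 217 216 216 214
  72  31  29  29 186 183  98  98  52 208 209 210 209 209 209 208 145 214 214 215 215 216 215 207 208 209 208 208
  78  26  29  29  44 170  96  53  51 211 212 213 213 213 215 216 217 219 219 219 220 220 220 219 218 218 218 217
  84  25  29  30  29  63  31  47 192 212 212 212 213 213 213 213 214 214 215 215 215 216 215 215 215 215 215 215
  90  26  29  28  37  29  32 190 213 213 214 214 215 216 217 218 219 219 219 220 220 219 218 219 218 217 217 217
  96  27  29  29  51  31 195 209 210 209 209 210 211 211 212 213 214 214 215 215 216 216 216 216 215 215 214 214
 102  28  29  28  53  97 132 134 137 135 133 137 138 137 135 136 139 139 139 138 137 138 141 142 143 150 151 152
```

```bash
python3 - <<'E'
from h import *
plan(*plate(-.093,.047),.11,-3.7);print(plate(-.093,.047),plate(-.093,-.103))
E
```

```text
turn -0.000 rad; shift cm x 2.27 y -8.56 z 14.01; t=47.8
[0.51774924 0.11844149] [ 0.50800611 -0.03124174]
```

Call:
{"name": "carry_out", "arguments": {
  "increments": [0.55,-2.1,3.5,0,0,0,0.55,-2.1,3.5,0,0,0,0.55,-2.1,3.5,0,0,0,0.6,-2.2,3.5,0,0,0,0,0,0,0,0,0,0,0,0,0,0,0]
}}

```text
time_s: 48.52
eef_pos: [0.5206, 0.1181, 0.1119]
ee_rot: [[0.064, 0.998, 0.004], [0.998, -0.064, 0.0], [0.001, 0.004, -1.0]]
ft_force: [0.2, 0.1, 0.5]
grip_width: 0.0457
grasp_force: 0.0
```

```bash
cat >> h.py <<'E'
def rect(f,h,ys,xs):
    "grey levels on plate at height h over surface"
    g=cv2.blur(cv2.cvtColor(f['img'],cv2.COLOR_RGB2GRAY),(3,3))
    print('      ',' '.join('%4d'%round(y*1000) for y in ys))
    for x in xs:
        row=[]
        for y in ys:
            u,v=np.round(proj(f,[*plate(x,y),.022+.07*(x+.11)+h])).astype(int)
            row.append('%4d'%g[v,u] if 0<=u<560 and 0<=v<420 else '   .')
        print('%5d '%round(x*1000),' '.join(row))
E
python3 - <<'E'
from h import *
f=grab('wrist');save(f,'w18');plan(*plate(-.093,.047),.0535,-3.7)
rect(f,.02,np.arange(.015,.09,.005),np.arange(-.12,-.05,.004))
E
```

```text
turn 0.000 rad; shift cm x 0.03 y -0.34 z 5.88; t=48.6
         15   20   25   30   35   40   45   50   55   60   65   70   75   80   85
 -120    48   51   43   42   51   57   59   53   53   43   55   56   57   59   55
 -116    67   65   66   59   57   58   59   58   52   41   56   55   56   57   59
 -112   188  188  189  181  186  187  187  181  186  186  186  188  184  186  187
 -108   197  196  195  174  168  164  161  172  167  162  160  160  192  192  192
 -104   187  190  185  184  184  183  177  176  175  174  173   83  197  185  187
 -100   212  212  208  208  207  205  204  203  203  202  202   42  195  212  213
  -96   212  212  213  213  212  212  211  211  211  210  209   33  175  213  214
  -92   212  212  215  214  214  214  214  213  212  212  212   35  174  214  215
  -88   211  211  214  214  214  214  214  215  214  214  214   52  190  210  211
  -84   211  211  206  198  199  200  201  203  204  205  204  112  209  212  212
  -80   212  212  212  201  196  196  197  198  195  195  205  205  211  212  212
  -76   214  213  212  212  212  212  212  212  212  212  212  212  212  213  212
  -72   213  213  213  212  212  212  212  211  211  211  211  211  211  211  211
  -68   215  214  214  214  213  213  213  213  212  212  212  212  212  212  212
  -64   215  215  215  214  214  214  213  213  214  213  213  214  213  213  214
  -60   208  201  207  207  203  211  211  211  211  210  210  211  211  211  211
  -56    23   21   21   22   66  211  211  211  212  211  212  212  212  212  212
  -52    20   24   42   88   99  217  217  217  217  217  217  216  217  217  216
```

Call:
{"name": "carry_out", "arguments": {
  "increments": [0,-0.2,1.5,0,0,0,0,-0.1,1.5,0,0,0,0,0,1.3,0,0,0,0,0,0.9,0,0,0,0,0,0.5,0,0,0,0,0,0.15,0,0,0,0,0,0,0,0,0]
}}

```text
time_s: 49.45
eef_pos: [0.5156, 0.1177, 0.0523]
ee_rot: [[0.065, 0.998, 0.0], [0.998, -0.065, 0.0], [0.0, 0.0, -1.0]]
ft_force: [0.2, 0.3, 0.8]
grip_width: 0.0459
grasp_force: 0.0
```

Call:
{"name": "carry_out", "arguments": {
  "increments": [0,0,0,0,0,0,0,0,0,0,0,0,0,0,0,0,0,0,0,0,0,0,0,0,0,0,0,0,0,0,0,0,0,0,0,0],
  "claw": 2
}}

```text
time_s: 50.2
eef_pos: [0.5161, 0.1178, 0.0539]
ee_rot: [[0.065, 0.998, 0.002], [0.998, -0.065, 0.0], [0.0, 0.002, -1.0]]
ft_force: [-1.5, 0.9, 8.6]
grip_width: 0.0268
grasp_force: 34.0
```

Call:
{"name": "carry_out", "arguments": {
  "increments": [0,0,-1.5,0,0,0,0,0,-4,0,0,0,0,0,-5,0,0,0,0,0,-5,0,0,0,-5.2,0.5,-5,0,0,0,-5.2,0.5,0,0,0,0,-5.2,0.5,0,0,0,0,-5.2,0.5,0,0,0,0,-5.2,0.5,0,0,0,0,-5.2,0.5,0,0,0,0,-5.2,0.5,0,0,0,0,-5.2,0.5,0,0,0,0,0,0,0,0,0,0,0,0,0,0,0,0]
}}

```text
time_s: 51.95
eef_pos: [0.5277, -0.2925, 0.2506]
ee_rot: [[0.066, 0.998, -0.0], [0.998, -0.066, 0.001], [0.001, -0.0, -1.0]]
ft_force: [-0.1, 0.4, 0.4]
grip_width: 0.0271
grasp_force: 30.0
```

```bash
python3 - <<'E'
from h import *
f=grab('wrist');save(f,'w19')
crop(f,'w19',0,0,560,420,1.4)
E
```

```text
(no output)
```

View pics/w19.png

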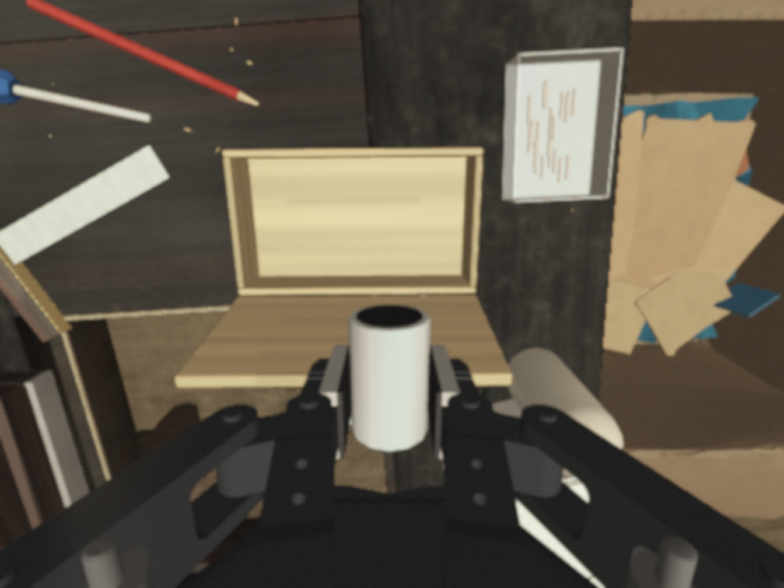

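The box rim corners are (223,151), (482,150), (240,292) and (478,290). The lid's free edge runs (178,382) to (510,380). The tray rim is (517,52), (624,48), (609,200) and (503,200). Sleeve 2 is held.

```bash
python3 - <<'E'
from h import *
from scipy.optimize import least_squares
np.set_printoptions(precision=4,suppress=True)
f=load('w19')
def W(p,X): c,s=np.cos(p[2]),np.sin(p[2]);return np.array([p[0]+c*X[0]-s*X[1],p[1]+s*X[0]+c*X[1],X[2]])
def fit(fe,p0):
    return least_squares(lambda p:np.concatenate([np.array(proj(f,W(p,X)))*1.4-u for u,X in fe]),p0)
fb=[((223,151),(-.055,-.095,.05)),((482,150),(-.055,.095,.05)),((240,292),(.055,-.095,.05)),((478,290),(.055,.095,.05))]
r=fit(fb,[.52,-.26,-1.57]);print('box',r.x,np.degrees(r.x[2]),r.fun)
B=r.x
# lid
def lid(a,s,y): return W(B,(.055-s*np.cos(a),y,.05+s*np.sin(a)))
q=least_squares(lambda a:np.concatenate([np.array(proj(f,lid(a[0],.11,y)))*1.4-u for u,y in(((178,380),-.095),((510,379),.095))]),[1.8]);print('lid',q.x,q.fun)
print('hinge mid',W(B,(.055,0,.05)),'free edge',lid(q.x[0],.11,0),'knob tip', lid(q.x[0],.08,0))
ft=[((517,52),(-.0375,.0525,.034)),((624,48),(.0375,.0525,.034)),((609,200),(.0375,-.0525,.034)),((503,200),(-.0375,-.0525,.034))]
t=fit(ft,[.668,-.198,0]);print('tray',t.x,t.fun)
for y in(-.045,.045): print('box slot',y,W(B,(0,y,0))[:2])
plan(*W(B,(0,.045,0))[:2],.037,-3.7)
plan(*W(B,(0,-.045,0))[:2],.037,-3.7)
E
```

```text
box [ 0.5053 -0.2591 -1.6265] -93.19310672540138 [-0.4837 -1.1864  2.219  -3.0172 -0.6858  2.7806 -1.2333  2.5535]
lid [1.7385] [-1.923   1.5399  4.2057 -0.3426]
hinge mid [ 0.5023 -0.314   0.05  ] free edge [ 0.5012 -0.3324  0.1585] knob tip [ 0.5015 -0.3274  0.1289]
tray [ 0.6658 -0.1996 -0.0479] [ 0.7639 -0.8684 -1.3235  0.9814 -4.9548 -1.1475  5.581   0.5935]
box slot -0.045 [ 0.4604 -0.2566]
box slot 0.045 [ 0.5503 -0.2616]
turn 0.000 rad; shift cm x 3.16 y 2.04 z 21.37; t=52.0
turn 0.000 rad; shift cm x 3.08 y -6.96 z 21.37; t=52.0
```

Call:
{"name": "carry_out", "arguments": {
  "increments": [1.8,1.0,0,0,0,0,1.7,1.0,2,0,0,0,0,0,4,0,0,0,0,0,4,0,0,0,0,0,4,0,0,0,0,0,3,0,0,0,0,0,2,0,0,0,0,0,1.3,0,0,0,0,0,0.7,0,0,0,0,0,0,0,0,0]
}}

```text
time_s: 53.25
eef_pos: [0.5507, -0.2588, 0.0405]
ee_rot: [[0.064, 0.998, 0.0], [0.998, -0.064, 0.0], [0.0, 0.0, -1.0]]
ft_force: [-0.1, 0.9, -0.7]
grip_width: 0.0266
grasp_force: 30.0
```

Call:
{"name": "carry_out", "arguments": {
  "increments": [0,0,0,0,0,0,0,0,0,0,0,0,0,0,0,0,0,0,0,0,0,0,0,0],
  "claw": 4.4
}}

```text
time_s: 53.75
eef_pos: [0.5504, -0.2595, 0.0406]
ee_rot: [[0.065, 0.998, 0.0], [0.998, -0.065, -0.0], [-0.0, 0.0, -1.0]]
ft_force: [-0.0, 0.1, 0.4]
grip_width: 0.0439
grasp_force: 0.0
```

Call:
{"name": "carry_out", "arguments": {
  "increments": [0,0,-0.5,0,0,0,0,0,-2,0,0,0,0,0,-4,0,0,0,0,0,-4,0,0,0,0,0,0,0,0,0]
}}

```text
time_s: 54.38
eef_pos: [0.5525, -0.2606, 0.1495]
ee_rot: [[0.065, 0.998, 0.007], [0.998, -0.065, -0.004], [-0.004, 0.007, -1.0]]
ft_force: [0.5, -0.8, -0.2]
grip_width: 0.0442
grasp_force: 0.0
```

```bash
python3 - <<'E'
from h import *
f=grab('wrist');save(f,'w20')
print(telemetry.read_state()['eef_pos'])
for r in sleeves(f,z=.02,thr=120): print(r)
plan(*plate(-.093,-.103),.14,-3.7)
E
```

```text
[ 0.55113919 -0.25980948  0.14730681]
(np.float64(0.3368), np.float64(-0.2074), np.float64(-67.9), np.float64(0.0399), np.float64(0.0285), [11.0, 162.0])
turn -0.000 rad; shift cm x 22.53 y -5.78 z 0.73; t=54.4
```

Call:
{"name": "carry_out", "arguments": {
  "increments": [3.75,-0.96,0.1,0,0,0,3.75,-0.96,0.1,0,0,0,3.75,-0.96,0.1,0,0,0,3.75,-0.96,0.1,0,0,0,3.75,-0.96,0.1,0,0,0,3.75,-0.96,0.1,0,0,0,0,0,1.5,0,0,0,0,0,1.5,0,0,0,0,0,0,0,0,0,0,0,0,0,0,0],
  "claw": 4.6
}}

```text
time_s: 55.68
eef_pos: [0.5077, -0.0319, 0.109]
ee_rot: [[0.066, 0.998, -0.0], [0.998, -0.066, 0.0], [0.0, -0.0, -1.0]]
ft_force: [0.4, -0.5, 0.0]
grip_width: 0.0459
grasp_force: 0.0
```

```bash
python3 - <<'E'
from h import *
f=grab('wrist');save(f,'w21');plan(*plate(-.093,-.103),.053,-3.7)
rect(f,.02,np.arange(-.137,-.065,.005),np.arange(-.116,-.065,.004))
print()
g=load('w20')
b=cv2.blur(cv2.cvtColor(g['img'],cv2.COLOR_RGB2GRAY),(3,3))
for y in np.arange(-.22,-.31,-.006): print('%.3f'%y,' '.join('%3d'%b[tuple(np.round(proj(g,(x,y,.02))).astype(int)[::-1])] for x in np.arange(.50,.60,.006)))
E
```

```text
turn -0.002 rad; shift cm x 0.06 y 0.01 z 5.64; t=55.7
       -137 -132 -127 -122 -117 -112 -107 -102  -97  -92  -87  -82  -77  -72  -67
 -116    58   58   59   59   62   62   61   62   63   67   62   62   61   60   78
 -112   161  174  175  179  182  186  176  179  183  186  187  180  184  168   81
 -108   173  157  189  185  176  172  181  179  177  175  175  181  191  186   76
 -104   190  138  185  180  180  172  171  171  170  170  168  162  118  183   81
 -100   191  132  199  205  203  202  202  201  200  200  199  172   48  212   88
  -96   191  127  204  213  213  213  213  213  213  213  213  166   32  213   82
  -92   191  146  209  218  218  218  219  219  219  219  219  202   31  213   80
  -88   191  141  209  216  217  217  217  218  218  218  218  209   47  214  103
  -84   191  136  211  205  206  207  208  209  206  207  209  208  109  213  147
  -80   191  133  202  204  196  197  194  205  205  203  204  202  209  215  184
  -76   191  129  207  217  217  218  217  217  217  217  217  218  216  217  212
  -72   191  147  206  214  214  214  215  214  214  214  214
[... 528 characters left out ...]
6 198 210 210 210 209  77
-0.256 216 216 216 215 216 215 213 181 212 219 216 199 213 213 212 210  77
-0.262 207 207 208 208 210 210 205 189 215 220 216 198 213 214 213 210  77
-0.268 198 199 199 200 200 200 197 190 215 221 213 198 203 204 205 202  77
-0.274 202 203 203 203 203 203 190 197 217 221 212 197 202 203 202 198  77
-0.280 199 200 200 200 201 202 196 198 217 221 206 201 206 206 206 201  77
-0.286 205 204 204 204 203 203 202 202 203 202 201 201 201 201 201 171  77
-0.292 200 200 201 201 203 203 202 204 203 204 204 204 204 204 203 163  84
-0.298 123 103 129 199 198 198 198 197 197 196 196 196 195 196 196 152  87
-0.304 102  58  98 147 145 174 174 193 191 199 200 195 200 200 199 143  89
```

Call:
{"name": "carry_out", "arguments": {
  "increments": [0,0,1.5,0,0,0,0,0,1.5,0,0,0,0,0,1.2,0,0,0,0,0,0.8,0,0,0,0,0,0.4,0,0,0,0,0,0.25,0,0,0,0,0,0,0,0,0]
}}

```text
time_s: 56.6
eef_pos: [0.5076, -0.031, 0.053]
ee_rot: [[0.065, 0.998, 0.0], [0.998, -0.065, 0.0], [0.0, 0.0, -1.0]]
ft_force: [0.7, -0.2, -0.0]
grip_width: 0.0459
grasp_force: 0.0
```

Call:
{"name": "carry_out", "arguments": {
  "increments": [0,0,0,0,0,0,0,0,0,0,0,0,0,0,0,0,0,0,0,0,0,0,0,0,0,0,0,0,0,0,0,0,0,0,0,0],
  "claw": 2
}}

```text
time_s: 57.35
eef_pos: [0.5076, -0.0311, 0.0539]
ee_rot: [[0.065, 0.998, 0.001], [0.998, -0.065, -0.0], [-0.0, 0.001, -1.0]]
ft_force: [-1.2, -0.5, 6.4]
grip_width: 0.0268
grasp_force: 34.4
```

Call:
{"name": "carry_out", "arguments": {
  "increments": [0,0,-1.5,0,0,0,0,0,-4,0,0,0,0,0,-5,0,0,0,0,0,-3,0,0,0,0,0,0,0,0,0]
}}

```text
time_s: 57.98
eef_pos: [0.5093, -0.0313, 0.1912]
ee_rot: [[0.065, 0.998, 0.007], [0.998, -0.065, -0.001], [-0.001, 0.007, -1.0]]
ft_force: [-0.3, 0.4, -2.2]
grip_width: 0.0269
grasp_force: 31.2
```

```bash
python3 - <<'E'
from h import *
plan(.4604,-.257,.039,-3.7)
E
```

```text
turn -0.000 rad; shift cm x -22.84 y -3.42 z 15.22; t=58.0
```

Call:
{"name": "carry_out", "arguments": {
  "increments": [-3.8,-0.57,0,0,0,0,-3.8,-0.57,0,0,0,0,-3.8,-0.57,0,0,0,0,-3.8,-0.57,0,0,0,0,-3.8,-0.57,0,0,0,0,-3.84,-0.57,0,0,0,0,0,0,2.5,0,0,0,0,0,4,0,0,0,0,0,4,0,0,0,0,0,2.2,0,0,0,0,0,1.5,0,0,0,0,0,0.8,0,0,0,0,0,0,0,0,0]
}}

```text
time_s: 59.6
eef_pos: [0.4584, -0.2566, 0.0376]
ee_rot: [[0.065, 0.998, -0.0], [0.998, -0.065, 0.0], [0.0, -0.0, -1.0]]
ft_force: [-0.8, 0.8, -1.1]
grip_width: 0.0266
grasp_force: 31.2
```

Call:
{"name": "carry_out", "arguments": {
  "increments": [0,0,0,0,0,0,0,0,0,0,0,0,0,0,0,0,0,0,0,0,0,0,0,0],
  "claw": 4.4
}}

```text
time_s: 60.1
eef_pos: [0.4586, -0.2568, 0.0382]
ee_rot: [[0.065, 0.998, 0.001], [0.998, -0.065, -0.0], [-0.0, 0.001, -1.0]]
ft_force: [0.2, -0.1, 1.0]
grip_width: 0.0441
grasp_force: 0.0
```

Call:
{"name": "carry_out", "arguments": {
  "increments": [0,0,-0.5,0,0,0,0,0,-2,0,0,0,0,0,-4,0,0,0,0,0,-4,0,0,0,0,0,0,0,0,0]
}}

```text
time_s: 60.72
eef_pos: [0.4605, -0.2581, 0.1464]
ee_rot: [[0.065, 0.998, 0.006], [0.998, -0.065, -0.005], [-0.004, 0.007, -1.0]]
ft_force: [-0.3, -0.7, -0.3]
grip_width: 0.044
grasp_force: 0.0
```

```bash
python3 - <<'E'
from h import *
g=grab('wrist');save(g,'w22');plan(*plate(.06,-.006),.16,-3.7);print(plate(.06,.106))
b=cv2.blur(cv2.cvtColor(g['img'],cv2.COLOR_RGB2GRAY),(3,3))
for y in np.arange(-.22,-.31,-.006): print('%.3f'%y,' '.join('%3d'%b[tuple(np.round(proj(g,(x,y,.02))).astype(int)[::-1])] for x in np.arange(.42,.59,.006)))
E
```

```text
turn -0.000 rad; shift cm x 32.56 y 18.71 z -1.55; t=60.8
[0.67425844 0.1673789 ]
-0.220 191 197 197 198 199 200 200 202 202 203 204 206 205 207 207 208 208 210 209 210 210 211 211 211 211 212 211 212 205
-0.226 187 195 196 195 196 196 196 197 197 197 197 197 198 198 198 198 199 199 200 200 201 201 202 202 202 202 204 203 198
-0.232 197 199 199 199 199 133  90  71 150 193 198 198 198 198 198 198 199 198 198 198 193 165 187 193 198 198 198 198 175
-0.238 203 205 204 205 203 169 209 220 216 193 196 197 198 197 198 198 199 199 199 199 116 163 189 160 178 199 199 199 175
-0.244 212 211 212 210 211 170 212 224 220 200 208 208 206 207 205 205 203 203 203 201 118 174 208 219 218 206 206 204 182
-0.250 214 215 215 215 212 181 215 224 220 203 214 214 214 214 214 214 213 213 213 213 121 181 210 219 218 210 210 210 156
-0.256 208 208 210 210 208 181 215 224 220 202 215 216 216 216 216 216 216 216 215 215 129 187 212 219 216 213 213 212 158
-0.262 198 198 199 199 192 190 217 224 216 200 204 205 206 207 207 209 209 210 210 209 138 192 214 220 214 213 214 214 123
-0.268 199 199 199 198 185 191 217 224 215 195 198 199 198 199 199 199 200 201 201 198 136 191 214 220 214 204 205 204 126
-0.274 196 197 197 198 184 198 219 223 209 197 201 202 203 203 203 204 204 204 203 203 146 196 215 221 210 203 203 203  95
-0.280 203 203 203 201 201 204 218 223 207 199 199 199 199 199 200 200 201 201 202 203 183 199 216 221 206 205 206 206 100
-0.286 204 206 205 206 205 205 206 206 206 206 206 205 205 205 205 204 204 204 203 203 202 202 202 202 201 201 201 201  82
-0.292 166 199 199 199 199 199 199 199 198 199 199 200 200 200 201 201 202 202 204 203 203 204 204 204 204 204 203 203  86
-0.298  72 152 181 181 194 191 192 198 198 200 200 200 200 165 168 174 199 199 198 197 197 196 196 196 196 195 196 195  81
-0.304  44 102 103 103 103 104 104 104 105 104 107 107 120  65  70 103 141 156 160 185 185 178 195 195 200 200 200 198  81
```

Call:
{"name": "carry_out", "arguments": {
  "increments": [3.26,1.87,-0.3,0,0,0,3.26,1.87,-0.3,0,0,0,3.26,1.87,0,0,0,0,3.26,1.87,0,0,0,0,3.26,1.87,0,0,0,0,3.26,1.87,0,0,0,0,3.26,1.87,0,0,0,0,3.26,1.87,0,0,0,0,3.26,1.87,0,0,0,0,3.26,1.87,0,0,0,0,0,0,2,0,0,0,0,0,1.5,0,0,0,0,0,0,0,0,0],
  "claw": 4.6
}}

```text
time_s: 62.4
eef_pos: [0.6643, 0.0561, 0.1112]
ee_rot: [[0.065, 0.998, -0.006], [0.998, -0.065, 0.0], [-0.0, -0.006, -1.0]]
ft_force: [-0.0, 0.7, -0.6]
grip_width: 0.0465
grasp_force: 0.0
```

```bash
python3 - <<'E'
from h import *
f=grab('wrist');save(f,'w23');plan(*plate(.06,-.006),.062,-3.7)
rect(f,.016,np.arange(-.04,.03,.005),np.arange(.03,.09,.004))
E
```

```text
turn -0.001 rad; shift cm x -0.03 y 0.17 z 5.06; t=62.5
        -40  -35  -30  -25  -20  -15  -10   -5    0    5   10   15   20   25   30
   30   179  176   98  178  179  180  182  182  182  183  183  184  185  185  185
   34   182  182  183  184  183  184  184  184  185  185  186  186  187  187  187
   38   184  184  186  186  186  185  187  186  186  187  187  188  188  188  188
   42   185  185  185  186  186  186  186  187  188  188  189  189  188  189  189
   46   184  184  184  174  170  169  169  177  174  174  171  170  189  189  189
   50   183  184  169  155  154  152  151  151  141  140  139  103  185  190  190
   54   184  184  181  180  179  179  178  177  175  174  172   77  164  188  189
   58   184  185  189  189  189  189  188  188  188  188  188   59  148  187  187
   62   186  187  190  190  190  190  189  189  189  189  189   59  140  192  192
   66   183  183  188  188  188  187  187  187  187  186  185   64  159  191  191
   70   186  186  186  186  186  186  186  186  185  185  184   97  154  190  190
   74   181  182  179  159  160  162  157  159  161  164  166  143  186  187  187
   78   184  184  185  185  185  186  187  187  187  188  189  189  189  189  190
   82   185  186  186  187  188  188  189  189  190  190  191  192  192  193  193
   86   185  169  173  180  166  175  185  185  186  186  186  186  186  186  187
```

Sleeve 3 is at x about 61 mm, y from −30 to 17 mm, as expected.

Call:
{"name": "carry_out", "arguments": {
  "increments": [-0.05,0.2,1.5,0,0,0,0,0,1.4,0,0,0,0,0,1.0,0,0,0,0,0,0.7,0,0,0,0,0,0.3,0,0,0,0,0,0.15,0,0,0,0,0,0,0,0,0]
}}

```text
time_s: 63.32
eef_pos: [0.6685, 0.0559, 0.0637]
ee_rot: [[0.065, 0.998, 0.001], [0.998, -0.065, 0.0], [0.0, 0.001, -1.0]]
ft_force: [-0.4, -0.4, 0.1]
grip_width: 0.046
grasp_force: 0.0
```

Call:
{"name": "carry_out", "arguments": {
  "increments": [0,0,0,0,0,0,0,0,0,0,0,0,0,0,0,0,0,0,0,0,0,0,0,0,0,0,0,0,0,0,0,0,0,0,0,0],
  "claw": 2
}}

```text
time_s: 64.08
eef_pos: [0.6686, 0.0558, 0.064]
ee_rot: [[0.065, 0.998, 0.001], [0.998, -0.065, 0.0], [0.0, 0.001, -1.0]]
ft_force: [-0.6, -0.2, 5.8]
grip_width: 0.0283
grasp_force: 30.0
```

Call:
{"name": "carry_out", "arguments": {
  "increments": [0,0,-1.5,0,0,0,0,0,-4,0,0,0,0,0,-4,0,0,0,0,0,0,0,0,0]
}}

```text
time_s: 64.58
eef_pos: [0.6706, 0.0557, 0.1628]
ee_rot: [[0.065, 0.998, 0.008], [0.998, -0.065, -0.0], [0.0, 0.008, -1.0]]
ft_force: [0.2, 0.1, -0.6]
grip_width: 0.0282
grasp_force: 29.8
```

```bash
python3 - <<'E'
from h import *
plan(.666,-.175,.06,-3.7);plan(.6665,-.199,.06,-3.7)
E
```

```text
turn -0.000 rad; shift cm x -23.05 y 1.03 z 10.28; t=64.6
turn -0.000 rad; shift cm x -25.45 y 1.23 z 10.28; t=64.6
```

Call:
{"name": "carry_out", "arguments": {
  "increments": [-3.83,0.2,0,0,0,0,-3.83,0.2,0,0,0,0,-3.83,0.2,0,0,0,0,-3.83,0.2,0,0,0,0,-3.83,0.2,0,0,0,0,-3.83,0.2,0,0,0,0,0,0,3.5,0,0,0,0,0,3.5,0,0,0,0,0,2.0,0,0,0,0,0,0,0,0,0,0,0,0,0,0,0]
}}

```text
time_s: 65.95
eef_pos: [0.6656, -0.1744, 0.0687]
ee_rot: [[0.065, 0.998, 0.0], [0.998, -0.065, -0.0], [-0.0, 0.0, -1.0]]
ft_force: [0.6, 0.2, -1.1]
grip_width: 0.028
grasp_force: 29.8
```

```bash
python3 - <<'E'
from h import *
g=grab('wrist');save(g,'w24');plan(.668,-.174,.04,-3.2)
b=cv2.cvtColor(g['img'],cv2.COLOR_RGB2GRAY)
u0,v0=proj(g,(.6295,-.2,.034));
xs=np.arange(.615,.722,.0025)
print([int(x*10000) for x in xs])
for y in(-.13,-.14,-.145,-.148,-.151,-.155,-.165): print('%.3f'%y,' '.join('%3d'%b[tuple(np.round(proj(g,(x,y,.034))).astype(int)[::-1])] for x in xs))
E
```

```text
turn -0.009 rad; shift cm x 0.06 y 0.20 z 2.93; t=66.0
[6150, 6174, 6199, 6224, 6249, 6274, 6299, 6324, 6349, 6374, 6399, 6424, 6449, 6474, 6499, 6524, 6549, 6574, 6599, 6624, 6649, 6674, 6699, 6724, 6749, 6774, 6799, 6824, 6849, 6874, 6899, 6924, 6949, 6974, 6999, 7024, 7049, 7074, 7099, 7124, 7149, 7174, 7199]
-0.130  47  45  44  42  41  42  42  47  51  51  44  45  49  47  43  45  46  50  53  53  55  50  51  51  53  59  63  66  70  63  54  55  57  58  56  52  51  55  56  54  48  70  78
-0.140  41  40  40  39  38  36  40  41  41 103 168 170 171 169 167 168 170 171 169 161 168 170 163 161 162 169 166 163 160 147 164 165 135 135 103  48  47  49  54  52  56  58  77
-0.145  47  44  46  45  40  44  47  90 129 132 169 170 171 170 170 169 170 170 171 170 170 170 170 170 170 171 171 171 171 171 170 171 171 170 127 110  50  46  52  49  47  52  80
-0.148  49  49  48  43  41  44  52 194 160 157 217 221 218 215 221 218 221 224 223 221 220 226 226 222 221 225 227 226 221 223 225 221 222 222 172 175 167  46  49  47  51  51  80
-0.151  47  47  50  46  41  40  62 185 121 127 207 210 210 210 210 209 210 210 210 201 196 211 211 211 212 212 212 212 212 212 212 213 213 213 118  92 176  45  51  47  51  70  81
-0.155  43  46  45  41  39  43  67 174 121 134 209 209 209 209 209 209 201 165 161 123 117 103 159 185 199 211 212 212 213 212 213 213 213 208 118  92 181  46  50  48  49  71  86
-0.165  48  46  39  36  44  41  67 172 120 136 208 209 209 209 199 140 177 191 202 200 207 202 166 180 190 200 202 194 209 212 212 213 212 207 111  93 190  53  53  54  49  51  96
```

Call:
{"name": "carry_out", "arguments": {
  "increments": [0,0.15,0.5,0,0,0,0,0.1,1.0,0,0,0,0,0,0.8,0,0,0,0,0,0.6,0,0,0,0,0,0,0,0,0]
}}

```text
time_s: 66.62
eef_pos: [0.6672, -0.1743, 0.0385]
ee_rot: [[0.065, 0.998, -0.002], [0.998, -0.065, 0.001], [0.001, -0.002, -1.0]]
ft_force: [-0.6, 0.9, -0.6]
grip_width: 0.0282
grasp_force: 29.8
```

Call:
{"name": "carry_out", "arguments": {
  "increments": [0,0,0,0,0,0,0,0,0,0,0,0,0,0,0,0,0,0],
  "claw": 3.5
}}

```text
time_s: 67.0
eef_pos: [0.6681, -0.1745, 0.0399]
ee_rot: [[0.065, 0.998, 0.001], [0.998, -0.065, -0.0], [-0.0, 0.001, -1.0]]
ft_force: [-0.1, -0.2, 0.3]
grip_width: 0.0352
grasp_force: 0.0
```

Call:
{"name": "carry_out", "arguments": {
  "increments": [0,0,-0.5,0,0,0,0,0,-2,0,0,0,0,0,-4,0,0,0,0,0,-4,0,0,0,0,0,0,0,0,0]
}}

```text
time_s: 67.62
eef_pos: [0.6702, -0.1753, 0.1492]
ee_rot: [[0.065, 0.998, 0.009], [0.998, -0.065, -0.003], [-0.003, 0.009, -1.0]]
ft_force: [-0.5, 0.2, 0.1]
grip_width: 0.0353
grasp_force: 0.0
```

```bash
python3 - <<'E'
from h import *
g=grab('wrist');save(g,'w25');plan(*plate(.06,.106),.11,-3.7)
b=cv2.cvtColor(g['img'],cv2.COLOR_RGB2GRAY)
xs=np.arange(.63,.71,.004)
for y in np.arange(-.145,-.255,-.006): print('%.3f'%y,' '.join('%3d'%b[tuple(np.round(proj(g,(x,y,.015))).astype(int)[::-1])] for x in xs))
E
```

```text
turn -0.000 rad; shift cm x 34.18 y -1.66 z 3.67; t=67.7
-0.145  44 150 159 162 148 163 160 132 140 155 137 129 137 150 139 136 132 103 116  52
-0.151 175 203 214 217 221 219 217 199 188 180 173 183 196 204 204 206 210 202 198 155
-0.157 136 174 211 212 211 211 211 152 195 209 217 214 212 199 206 214 214 213 201 113
-0.163 128 186 211 211 210 211 202 166 197 213 219 217 213 200 210 213 213 214 205 144
-0.169 134 194 210 210 210 196 189 169 203 213 218 217 213 198 203 213 213 213 205 143
-0.175 133 199 210 210 211 199 189 181 204 216 218 216 213 188 203 213 213 213 205 142
-0.181 126 190 211 210 211 199 175 183 209 216 218 216 211 184 206 213 212 214 188 136
-0.187 123 198 211 211 211 195 162 193 209 218 218 215 211 183 213 212 213 213 189 135
-0.193 131 203 211 211 211 198 161 194 212 218 217 216 210 180 212 212 212 213 193 170
-0.199 124 197 211 211 211 199 200 203 213 218 217 215 204 207 212 213 213 213 194 169
-0.205 124 201 211 211 211 198 202 205 211 196 203 210 211 211 212 212 212 212 168 166
-0.211 117 202 207 211 211 209 207 203 200 196 195 205 211 208 211 212 212 212 172 170
-0.217 100  55 164 210 211 211 206 202 200 199 201 204 205 195 211 211 212 212 129 153
-0.223  79  27 147 210 211 211 206 202 195 209 197 203 205 197 211 211 211 210  67  63
-0.229  42  27 185 210 210 212 212 211 203 212 212 206 206 194 211 211 212 210  53  45
-0.235  28  27 205 211 211 211 212 211 212 212 212 210 211 211 211 212 212 210  23  25
-0.241  26  30 203 209 210 211 211 210 209 211 211 210 210 211 211 212 212 197  21  25
-0.247  27  34 111 112 112 113 112 112 114 114 112 111 113 113 112 114 116 100  22  20
-0.253  29  48 111 112 112 112 112 112 112 112 111 111 111 112 113 114 114 102  22  20
```

Call:
{"name": "carry_out", "arguments": {
  "increments": [4.27,-0.2,0,0,0,0,4.27,-0.2,0,0,0,0,4.27,-0.2,0,0,0,0,4.27,-0.2,0,0,0,0,4.27,-0.2,0,0,0,0,4.27,-0.2,0,0,0,0,4.27,-0.2,0,0,0,0,4.27,-0.2,0,0,0,0,0,0,2.5,0,0,0,0,0,1.2,0,0,0,0,0,0,0,0,0,0,0,0,0,0,0],
  "claw": 4.6
}}

```text
time_s: 69.18
eef_pos: [0.6744, 0.1668, 0.1077]
ee_rot: [[0.066, 0.998, 0.0], [0.998, -0.066, 0.0], [0.0, 0.0, -1.0]]
ft_force: [0.5, 0.7, 0.1]
grip_width: 0.0459
grasp_force: 0.0
```

```bash
python3 - <<'E'
from h import *
f=grab('wrist');save(f,'w26');plan(*plate(.06,.106),.064,-3.7)
rect(f,.016,np.arange(.07,.14,.005),np.arange(.034,.09,.004))
E
```

```text
turn -0.001 rad; shift cm x 0.05 y -0.04 z 4.41; t=69.2
         70   75   80   85   90   95  100  105  110  115  120  125  130  135  140
   34   214  213  213  214  212  213  214  214  214  214  214  215  215  215  190
   38   215  215  215  215  215  215  215  215  215  215  215  215  216  216  190
   42   215  216  215  215  216  215  215  215  215  214  214  214  214  213  192
   46   216  217  216  209  199  207  203  200  197  189  182  199  211  214  198
   50   216  216  214  185  185  184  176  175  174  173  172  170   88  214  198
   54   215  215  212  207  207  207  207  206  202  200  199  193   34  215  198
   58   214  215  215  216  216  216  216  216  216  215  215  205   26  215  198
   62   217  217  216  216  216  216  216  216  215  215  215  203   24  213  198
   66   218  218  217  215  215  214  214  213  213  212  212  205   21  214  201
   70   217  216  216  212  213  212  212  212  211  211  211  210   32  214  203
   74   215  215  215  197  178  182  184  184  187  188  186  188  168  214  203
   78   216  216  216  216  216  216  216  216  216  216  215  215  216  216  201
   82   221  222  222  222  221  221  221  221  220  220  220  220  220  220  201
   86   214  214  214  214  214  214  214  214  214  214  215  215  215  215  201
```

Call:
{"name": "carry_out", "arguments": {
  "increments": [0,0.05,1.4,0,0,0,0,0,1.2,0,0,0,0,0,0.8,0,0,0,0,0,0.6,0,0,0,0,0,0.4,0,0,0,0,0,0,0,0,0]
}}

```text
time_s: 69.97
eef_pos: [0.6744, 0.1675, 0.0631]
ee_rot: [[0.065, 0.998, -0.0], [0.998, -0.065, 0.0], [0.0, -0.0, -1.0]]
ft_force: [0.5, -0.0, -0.2]
grip_width: 0.0461
grasp_force: 0.0
```

Call:
{"name": "carry_out", "arguments": {
  "increments": [0,0,0,0,0,0,0,0,0,0,0,0,0,0,0,0,0,0,0,0,0,0,0,0,0,0,0,0,0,0,0,0,0,0,0,0],
  "claw": 2
}}

```text
time_s: 70.72
eef_pos: [0.6748, 0.1675, 0.0639]
ee_rot: [[0.065, 0.998, 0.001], [0.998, -0.065, 0.0], [0.0, 0.001, -1.0]]
ft_force: [1.2, 0.1, 3.6]
grip_width: 0.0283
grasp_force: 29.9
```

Call:
{"name": "carry_out", "arguments": {
  "increments": [0,0,-1.5,0,0,0,0,0,-4,0,0,0,0,0,-4,0,0,0,0,0,0,0,0,0]
}}

```text
time_s: 71.22
eef_pos: [0.6767, 0.1678, 0.1632]
ee_rot: [[0.065, 0.998, 0.008], [0.998, -0.065, 0.001], [0.002, 0.008, -1.0]]
ft_force: [-0.0, 0.3, -0.7]
grip_width: 0.0283
grasp_force: 29.7
```

```bash
python3 - <<'E'
from h import *
plan(.668,-.2255,.07,-3.2)
E
```

```text
turn -0.009 rad; shift cm x -39.32 y 1.33 z 9.32; t=71.2
```

Call:
{"name": "carry_out", "arguments": {
  "increments": [-3.93,0.17,0,0,0,0,-3.93,0.17,0,0,0,0,-3.93,0.17,0,0,0,0,-3.93,0.17,0,0,0,0,-3.93,0.17,0,0,0,0,-3.93,0.17,0,0,0,0,-3.93,0.17,0,0,0,0,-3.93,0.17,0,0,0,0,-3.93,0.17,0,0,0,0,-3.93,0.17,0,0,0,0,0,0,3.5,0,0,0,0,0,3.5,0,0,0,0,0,2.2,0,0,0,0,0,0,0,0,0,0,0,0,0,0,0]
}}

```text
time_s: 73.1
eef_pos: [0.6662, -0.2259, 0.0668]
ee_rot: [[0.065, 0.998, 0.0], [0.998, -0.065, -0.0], [-0.0, 0.0, -1.0]]
ft_force: [-0.3, 0.9, 0.1]
grip_width: 0.0281
grasp_force: 29.7
```

```bash
python3 - <<'E'
from h import *
plan(.6675,-.226,.04,-3.2)
g=grab('wrist');save(g,'w27')
b=cv2.cvtColor(g['img'],cv2.COLOR_RGB2GRAY)
xs=np.arange(.63,.71,.004)
for y in np.arange(-.145,-.215,-.006): print('%.3f'%y,' '.join('%3d'%b[tuple(np.round(proj(g,(x,y,.02))).astype(int)[::-1])] for x in xs))
E
```

```text
turn -0.009 rad; shift cm x -0.00 y 0.13 z 2.68; t=73.1
-0.145  92 105  79  63  60  56  62  57  59  55  61  50  59  64  64  53  56  55  53  54
-0.151 126 123 215 215 216 217 217 217 212 217 218 219 219 219 219 219 219 218 172  94
-0.157 131 126 215 215 215 215 216 148 199 214 223 219 217 207 217 218 219 219 141  94
-0.163 127 126 215 215 215 215 215 158 202 216 223 221 218 201 217 218 218 219 138  96
-0.169 125 130 215 215 215 203 214 169 205 218 223 221 218 199 212 218 217 218 136  97
-0.175 125 127 215 214 214 199 213 177 208 220 223 221 218 187 216 218 218 218 131 100
-0.181 128 126 214 214 215 199 204 186 212 220 223 220 216 182 216 217 218 218 131 100
-0.187 126 139 216 215 216 198 169 193 214 222 223 220 216 180 217 217 217 218 131 102
-0.193 128 141 216 216 216 214 166 199 216 223 222 218 212 181 217 217 217 217 131 104
-0.199 127 139 216 216 216 212 208 206 217 196 209 215 215 215 217 217 218 217 129 112
-0.205 126 160 214 215 216 209 212 208 216 197 210 215 216 216 216 216 218 218 122 118
-0.211 126 160 215 215 216 215 132  77  29  40  39 143 190 204 216 216 216 216 104 128
```

Call:
{"name": "carry_out", "arguments": {
  "increments": [0.15,0.1,0.4,0,0,0,0,0,0.8,0,0,0,0,0,0.7,0,0,0,0,0,0.5,0,0,0,0,0,0,0,0,0]
}}

```text
time_s: 73.78
eef_pos: [0.6666, -0.2242, 0.0415]
ee_rot: [[0.065, 0.998, -0.001], [0.998, -0.065, 0.001], [0.001, -0.001, -1.0]]
ft_force: [-0.1, 0.1, -0.2]
grip_width: 0.0284
grasp_force: 29.7
```

Call:
{"name": "carry_out", "arguments": {
  "increments": [0,0,0.3,0,0,0,0,0,0,0,0,0]
}}

```text
time_s: 74.03
eef_pos: [0.667, -0.2244, 0.0393]
ee_rot: [[0.065, 0.998, -0.0], [0.998, -0.065, 0.0], [0.0, -0.0, -1.0]]
ft_force: [-0.0, 0.0, -1.0]
grip_width: 0.028
grasp_force: 29.7
```

Call:
{"name": "carry_out", "arguments": {
  "increments": [0,0,0,0,0,0,0,0,0,0,0,0,0,0,0,0,0,0],
  "claw": 3.5
}}

```text
time_s: 74.4
eef_pos: [0.6671, -0.2244, 0.0396]
ee_rot: [[0.065, 0.998, 0.0], [0.998, -0.065, -0.0], [-0.0, 0.0, -1.0]]
ft_force: [0.3, -0.4, 0.2]
grip_width: 0.0348
grasp_force: 0.0
```

Call:
{"name": "carry_out", "arguments": {
  "increments": [0,0,-0.5,0,0,0,0,0,-2,0,0,0,0,0,-4,0,0,0,0,0,-4,0,0,0,0,0,-4,0,0,0,0,0,0,0,0,0]
}}

```text
time_s: 75.15
eef_pos: [0.6691, -0.2253, 0.1894]
ee_rot: [[0.065, 0.998, 0.008], [0.998, -0.065, -0.004], [-0.003, 0.009, -1.0]]
ft_force: [1.0, 0.0, 0.2]
grip_width: 0.0352
grasp_force: 0.0
```

```bash
python3 - <<'E'
from h import *
g=grab('wrist');save(g,'w28')
b=cv2.cvtColor(g['img'],cv2.COLOR_RGB2GRAY)
xs=np.arange(.63,.71,.004)
for y in np.arange(-.145,-.26,-.006): print('%.3f'%y,' '.join('%3d'%b[tuple(np.round(proj(g,(x,y,.015))).astype(int)[::-1])] for x in xs))
plan(.502,-.40,.21,0)
E
```

```text
-0.145 100 118 135  96 108 112  70  83  95  65  68  69  87  69  73  68  56  60  61  61
-0.151 152 197 217 217 217 217 218 202 213 214 215 215 218 218 220 217 218 218 211 143
-0.157 165 203 217 216 217 217 208 158 198 213 223 220 217 205 207 218 218 218 213 143
-0.163 163 193 217 217 217 216 211 161 204 217 223 220 217 197 215 218 218 218 199 177
-0.169 140 202 215 216 216 210 195 175 205 218 223 219 217 196 209 218 218 218 204 164
-0.175 141 207 216 216 216 203 203 177 211 221 223 220 216 195 208 218 218 217 204 160
-0.181 145 199 216 216 216 206 179 190 213 221 224 220 216 178 213 218 218 218 208 154
-0.187 142 207 217 216 217 202 178 191 216 223 223 219 213 181 215 218 218 217 209 172
-0.193 132 212 217 216 217 201 167 201 216 223 223 219 212 185 218 217 218 218 188 172
-0.199 141 206 216 216 217 204 207 200 206 192 187 209 207 215 218 218 218 218 192 170
-0.205 135 210 215 216 216 203 197 159 193 205 214 187 193 195 214 218 218 219 193 168
-0.211 138 206 216 217 217 206 206 163 200 215 222 219 217 203 214 217 217 217 197 168
-0.217 137 211 215 216 216 217 186 177 206 219 222 219 216 194 216 217 217 217 173 160
-0.223 135 212 215 215 215 216 194 180 208 219 221 219 216 191 216 217 218 217 178 172
-0.229 139 210 215 214 216 215 169 192 213 221 221 220 216 187 216 217 217 217 178 173
-0.235 136 213 215 215 216 216 181 193 213 221 222 219 212 186 216 217 218 218 181 163
-0.241 145 211 215 216 216 216 166 203 217 221 221 219 211 190 217 218 218 217 184 178
-0.247 132 158 150 143 171 168 154 189 215 222 220 215 209 170 179 175 199 193 137 154
-0.253 120 115 114 115 116 115 115 116 115 116 117 115 115 115 115 116 116 117 112 152
-0.259 126 114  98 140 132 132 127 150 145 139 132 168 168 146 143 177 171 169 155 134
turn -0.065 rad; shift cm x -17.53 y -16.58 z -2.33; t=75.2
```

```bash
python3 - <<'E'
from h import *
np.set_printoptions(precision=3,suppress=True)
a=load('sc0');b=load('si0');k=.7
for n,p,q in(('bottle cap',(304,473),(376,166)),('bottle body mid',(311,505),(377,205)),('wbox',(240,515),(401,170)),('lid L',(232,342),(477,206)),('lid R',(320,438),(397,187))): print(n,tri((a,p[0]*k,p[1]*k),(b,q[0]*k,q[1]*k)))
for n,p,z in(('bottle base sc',(318,530),0),('wbox near edge',(303,505),.1)): print(n,onz(a,p[0]*k,p[1]*k,z))
print(onz(b,378*k,230*k,0))
plan(.565,-.375,.25,0)
E
```

```text
bottle cap [ 0.658 -0.416  0.166]
bottle body mid [ 0.661 -0.42   0.062]
wbox [ 0.616 -0.508  0.124]
lid L [ 0.399 -0.319  0.134]
lid R [ 0.609 -0.358  0.136]
bottle base sc [ 0.677 -0.428  0.   ]
wbox near edge [ 0.666 -0.436  0.1  ]
[ 0.654 -0.405  0.   ]
turn -0.065 rad; shift cm x -15.03 y -10.28 z -6.33; t=75.2
```

Call:
{"name": "carry_out", "arguments": {
  "increments": [0,0,-3.2,0,0,-0.065,0,0,-3.2,0,0,0,-3,-2.26,0,0,0,0,-3,-2.26,0,0,0,0,-3,-2.26,0,0,0,0,-3,-2.26,0,0,0,0,-3,-2.26,0,0,0,0,0,0,0,0,0,0,0,0,3,0,0,0,0,0,3,0,0,0,0,0,2.8,0,0,0,0,0,0,0,0,0],
  "claw": 0
}}

```text
time_s: 76.7
eef_pos: [0.5528, -0.3721, 0.1567]
ee_rot: [[-0.001, 1.0, -0.006], [1.0, 0.001, 0.006], [0.006, -0.006, -1.0]]
ft_force: [0.9, 0.8, 0.9]
grip_width: 0.0002
grasp_force: 0.0
```

Call:
{"name": "carry_out", "arguments": {
  "increments": [1.2,0,0,0,0,0,1.2,0,0,0,0,0,1,0,0,0,0,0,1,0,0,0,0,0,1,0,0,0,0,0,1,0,0,0,0,0,1,0,0.2,0,0,0,1,0,0.3,0,0,0,0,0,0,0,0,0]
}}

```text
time_s: 77.82
eef_pos: [0.5534, -0.2889, 0.1547]
ee_rot: [[-0.001, 1.0, -0.002], [1.0, 0.001, 0.002], [0.002, -0.002, -1.0]]
ft_force: [0.7, -0.2, -0.5]
grip_width: -0.0002
grasp_force: 0.0
```

Call:
{"name": "carry_out", "arguments": {
  "increments": [1.4,0,0.7,0,0,0,1.4,0,0.9,0,0,0,0.9,0,1.3,0,0,0,0.9,0,1.3,0,0,0,0.4,0,1.0,0,0,0,0,0,0,0,0,0]
}}

```text
time_s: 78.58
eef_pos: [0.5531, -0.2395, 0.1019]
ee_rot: [[-0.0, 1.0, -0.003], [1.0, 0.0, 0.002], [0.002, -0.003, -1.0]]
ft_force: [-0.8, -0.4, 0.8]
grip_width: 0.0002
grasp_force: 0.0
```

Call:
{"name": "carry_out", "arguments": {
  "increments": [0.3,0,0.7,0,0,0,0,0,0.6,0,0,0,0,0,0.4,0,0,0,0,0,0,0,0,0]
}}

```text
time_s: 79.08
eef_pos: [0.5537, -0.2375, 0.086]
ee_rot: [[0.0, 1.0, -0.001], [1.0, -0.0, 0.0], [0.0, -0.001, -1.0]]
ft_force: [0.9, 0.2, 0.8]
grip_width: -0.0002
grasp_force: 0.0
```

Call:
{"name": "carry_out", "arguments": {
  "increments": [0,0,0.25,0,0,0,0,0,0.15,0,0,0,0,0,0,0,0,0]
}}

```text
time_s: 79.45
eef_pos: [0.5542, -0.2375, 0.0835]
ee_rot: [[-0.0, 1.0, 0.001], [1.0, 0.0, -0.0], [-0.0, 0.001, -1.0]]
ft_force: [-2.0, 0.4, 5.7]
grip_width: -0.0001
grasp_force: 3.0
```

```bash
python3 - <<'E'
from h import *
f=grab('side');b=load('si0');save(f,'si1');w=grab('wrist');save(w,'w30')
d=cv2.absdiff(f['img'],b['img']).mean(2)
g=cv2.cvtColor(f['img'],cv2.COLOR_RGB2GRAY);g0=cv2.cvtColor(b['img'],cv2.COLOR_RGB2GRAY)
# lid column: project lid mid points open and shut
for n,p in(('open edge',(.45,-.332,.158)),('shut edge',(.45,-.204,.054)),('hinge',(.45,-.314,.05))): print(n,np.round(proj(f,p)))
u=int(proj(f,(.45,-.204,.054))[0])
for v in range(120,200,4): print(v,f['img'][v,u].tolist(),b['img'][v,u].tolist())
E
```

```text
open edge [319. 134.]
shut edge [312. 182.]
hinge [317. 166.]
120 [66, 60, 53] [80, 73, 60]
124 [68, 64, 56] [81, 74, 63]
128 [68, 64, 55] [84, 74, 63]
132 [71, 64, 56] [139, 118, 92]
136 [65, 61, 51] [179, 148, 107]
140 [65, 56, 50] [176, 146, 108]
144 [57, 50, 43] [175, 146, 105]
148 [79, 69, 60] [183, 152, 110]
152 [80, 70, 60] [173, 145, 106]
156 [65, 56, 45] [175, 145, 106]
160 [56, 48, 40] [171, 143, 104]
164 [195, 170, 121] [173, 143, 104]
168 [222, 199, 140] [157, 131, 96]
172 [222, 198, 142] [155, 129, 94]
176 [226, 205, 146] [158, 131, 95]
180 [222, 198, 142] [240, 225, 165]
184 [175, 145, 105] [202, 169, 122]
188 [144, 120, 88] [156, 130, 96]
192 [144, 120, 87] [160, 133, 99]
196 [153, 127, 93] [169, 142, 106]
```

The lid is down on the box. I'll press it home.

Call:
{"name": "carry_out", "arguments": {
  "increments": [0,0,0.15,0,0,0,0,0,0.15,0,0,0,0,0,0,0,0,0,0,0,0,0,0,0]
}}

```text
time_s: 80.05
eef_pos: [0.5542, -0.2375, 0.0833]
ee_rot: [[-0.0, 1.0, 0.002], [1.0, 0.0, -0.001], [-0.001, 0.002, -1.0]]
ft_force: [-4.8, 3.1, 20.4]
grip_width: -0.0003
grasp_force: 10.5
```

Call:
{"name": "carry_out", "arguments": {
  "increments": [0,0,-1,0,0,0,0,0,-4,0,0,0,0,0,-5,0,0,0,0,0,-5,0,0,0,2,0,0,0,0,0,2,0,0,0,0,0,0,0,0,0,0,0,0,0,0,0,0,0]
}}

```text
time_s: 81.05
eef_pos: [0.5536, -0.1971, 0.2281]
ee_rot: [[-0.001, 1.0, -0.002], [1.0, 0.001, 0.0], [0.0, -0.002, -1.0]]
ft_force: [-0.1, 0.3, 1.5]
grip_width: -0.0001
grasp_force: 0.0
```

```bash
python3 - <<'E'
from h import *
f=grab('side');g=load('si1');b=load('si0')
u=312
print([f['img'][v,u,0] for v in range(156,196,3)],[g['img'][v,u,0] for v in range(156,196,3)])
# tape unchanged?
t=np.round(proj(f,(.408,.179,.03))).astype(int);s=np.s_[t[1]-25:t[1]+25,t[0]-25:t[0]+25]
print('tape diff',cv2.absdiff(f['img'],b['img'])[s].mean())
from bench import job
print(job.close_job())
E
```

```text
[np.uint8(60), np.uint8(59), np.uint8(58), np.uint8(222), np.uint8(222), np.uint8(221), np.uint8(227), np.uint8(228), np.uint8(223), np.uint8(187), np.uint8(144), np.uint8(144), np.uint8(145), np.uint8(158)] [np.uint8(53), np.uint8(56), np.uint8(56), np.uint8(223), np.uint8(222), np.uint8(220), np.uint8(224), np.uint8(227), np.uint8(222), np.uint8(186), np.uint8(143), np.uint8(143), np.uint8(146), np.uint8(157)]
tape diff 9.1672
the job is handed in; nothing more can be done
None
```

Job handed in at about 81 s: the two sleeves that rolled are in the box with its lid pressed home, the two that stayed behind are in the tray, and the robot never handled the tape measure.

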